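Fit the spring on the blender's drive rod and lock the bayonet collar

TASK

The wide coil spring with the two-eared washer lies on its side: stand it up on its eared end on the bare counter, let go of it, and take it again from above. Slip it over the upright rod of the black blender base with its ears through the two gaps of the collar, twisting slightly if it snags, until the washer is fully down, and only then turn the collar by its fin clockwise (seen from above) a quarter turn to its stop, so that the lugs lock over the ears. Let go, and leave everything else on the counter where it is.

Things in the scene. Friction and masses are not known exactly. Their poses are not given: they have to be found in the camera images.
- spring_center (a point): centre (on the axis, half-way up) of the loose steel compression spring: 50 mm long, 30 mm outside, 3.2 mm wire, 21 mm clear bore, rigid, 35 to 70 g. Its z axis runs along it from the eared end (25 mm below this point) to the plain end. It starts lying on its side, ears level, axis 14.5 mm above the counter, plain end roughly away from the robot
- spring: the same spring, origin at the centre of the washer's underside, same axes. The washer is fixed on the eared end: 29 mm outside, 21 mm bore, 3 mm thick, with two ears 10 mm wide and 3 mm thick that reach to 23 mm from the axis along the spring's own +y and -y
- seat (a point): point on the flat top of the black blender motor base (fixed round housing, 160 mm across, top 70 mm above the counter), at the foot of the upright steel rod, on its axis; z up. The rod is 17 mm thick and 40 mm tall above this point, tip tapered over its last 4 mm. Washer fully down: it lies on this top, spring centre 25 mm above this point
- collar_center (a point): on the rod axis, level with the top of the aluminium bayonet collar (ring 72 mm outside, 52 mm inside, 12 mm high, standing on the base's top). Axes turn with the collar: two lugs on its +x and -x sides, gaps of 70 degrees on +y and -y. Lugs reach in to 18.5 mm from the axis, undersides 7 mm above the seat. Ears pass if within about 18 degrees of the collar's +y and -y, either way round
- collar_fin (a point): grip point of the collar's upright fin, 59 mm from the rod axis on the diagonal between the collar's +x and +y, 24 mm above the seat; same axes as collar_center. The fin is 10 mm thick tangentially, 22 mm long radially; its top is 12 mm above this point, and it is free at both sides down to 15 mm below it
- collar (a joint): turn of the collar in rad: near 0 (open) at the start, grows clockwise seen from above, stops at 1.571 (locked, lugs above the ears). Held by light friction (0.08 N m), stays where it is left
- coupling: bystander: stepped aluminium coupling piece, 40 mm across, 26 mm tall, origin at its underside
- plain_spring: bystander: a smaller plain spring without washer, 21 mm across, 28 mm tall, standing, origin at its underside
- screw_jar: bystander: little glass jar with steel lid, 36 mm across, 32 mm tall, origin at its underside
- pitcher: bystander: blue plastic blender pitcher, 112 mm across, 212 mm tall, with a side handle reaching 96 mm from its axis along its +x; origin at its underside
- bowl: bystander: white ceramic bowl with screws, 104 mm across, 42 mm tall, origin at its underside
- mug: bystander: white mug, 76 mm across, 85 mm tall, handle on its +y side, origin at its underside
- brush: bystander: yellow plastic brush lying flat, 200 mm long, origin near its middle on the counter

How it is judged:
On the way, in this order (a step that is already met when the one before it is completed fails the run):
1. the spring stands upright on its eared end on the counter, let go (angle between spring_center's own z axis and vertical below 0.1 rad and height (world z) of spring_center below 0.03 m and contact force between the fingers and spring below 0.05 N), for 0.2 s.
2. the spring is threaded fully down over the rod while the collar is still open (z of spring_center in the frame of seat between 0.02 and 0.028 m and horizontal distance between spring_center and seat below 0.005 m and angle between spring_center's own z axis and vertical below 0.1 rad and value of joint collar below 0.4 rad), for 0.2 s.
At the end, for the whole second after the job is handed in: The spring is over the rod, washer down on the base (centre 20 to 28 mm above the seat, within 5 mm of the rod's axis, tilt under 0.1 rad), the collar turned past 1.45 rad, and the ears within 0.6 rad of the middle of the lugs, so locked under them (z of spring_center in the frame of seat between 0.02 and 0.028 m and horizontal distance between spring_center and seat below 0.005 m and angle between spring_center's own z axis and vertical below 0.1 rad and value of joint collar above 1.45 rad and angle between the y axis of spring_center and the x axis of collar_center, either way round below 0.6 rad); the robot touches nothing.
It fails at once if a bystander (pitcher, bowl, brush, mug, coupling piece, small plain spring or jar) is moved more than 30 mm from its place (distance of any of coupling, plain_spring, screw_jar, pitcher, bowl, brush, mug from where it was at the start of the episode above 0.03 m).
It also fails if it takes over 64 s, if anything falls off the work surface, if the arm or the gripper's body presses on something with over 40 N, if the wrist force passes 120 N, or if a joint passes its speed limit or range.

ROBOT

A 7-joint arm with a two-finger parallel gripper is mounted at the origin on the work surface. World frame = base frame: x ahead of the robot, y to its left, z up, the work surface at z = 0. Lengths are in m, angles in rad, forces in N, time in s.
With the tool pointing down it reaches from about 0.425 to 0.875 m from the base axis. Payload 9.9 kg.
Tool frame: the origin (TCP) lies between the finger pads; the fingertips stand 25 mm ahead of it and the grasp point (between the pads) lies 6 mm ahead of it; z points along the fingers, y is the direction in which the jaws open and shut (so a half turn about z gives the same grasp; the last joint's range is limited). The gripper opens to 85 mm and grips with 20 to 120 N. Pads are 22 mm wide; open, the fingers measure 114 mm over their backs; the gripper's body (76 mm by 85 mm) begins 54 mm behind the grasp point. The pads swing forward as they close: fully open they stand 13 mm farther back than shut.
Start: joints at [-1.21, 0.576, 0.025, 1.437, -0.015, 1.129, -0.057], TCP at [0.29, 0.609, 0.227] pointing down, gripper open.
Joint ranges: [-2.76, 2.76], [-0.34, 2.15], [-1.52, 1.57], [0.19, 2.46], [-1.09, 4.23], [0.17, 1.99], [-2.82, 2.82]. Speed limits (rad/s): [2.22, 2.22, 3.01, 3.01, 3.14, 3.14, 3.14].

INTERFACE

Orientations are given as [roll, pitch, yaw] about the fixed x, y, z axes, in that order (R = Rz(yaw) Ry(pitch) Rx(roll)).
In Python, from station import env, capture, camera_model, trace, mark_of gives the robot as it stands. The module is installed in compiled form; this text tells all that it offers.
- The arm moves only by the tool send_rows, never from a script. Its argument "moves" is one flat list of numbers, 7 for each row, row after row: the shift along the world's x, y, z in cm, then the turn, a rotation vector about the world's x, y, z in rad, then the closure, from -1 (fully open) to 1 (shut). A call has 1 to 8 rows; each row is the pose to reach, as a shift and turn from the pose commanded when the call began; what a row does not reach only later rows make up. A row lasts 1/10 s, in which the tool goes at most 50 mm and 8.59 degrees, less where a joint would pass 70% of its speed; a pose out of reach is approached as far as the arm can. A call with a gripper value outside its range is refused whole. The fingers move at their own pace and stop on an object; "squeeze" is the grip in N (left out, the last holds). Time passes only in rows, so rows that repeat a pose let the fingers close. It gives the time, the measured TCP pose, the force and the opening at its end, in the units of the state.
- env.state(): the state, without advancing time (a new reading comes with each control period).
- capture(name): name is "side" or "top" or "wrist"; returns the picture (400x640x3 uint8, blue, green, red); there is no depth.
- camera_model(name): a dict with "fx", "fy", "cx", "cy" (pixels), "R" (3x3) and "t" (3): a world point X has camera coordinates R X + t. Camera axes: x right, y down, z forward; pixel columns grow to the right and rows downward; lengths in m; the calibration is good to about 2 mm. A picture is of the moment at which its call begins: read the wrist's pose just before it. camera_model takes no time and is no camera call; for the wrist camera it gives the pose at the moment of the call.
- env.sign_off(): hands the job in, once; it reports no verdict.
Trained networks look in the newest picture that a camera, given by its name, has taken for a name from the list of things; names that differ only in an ending like _2 or _b are one class to them, and where a whole thing is asked for, a point or a joint stands for the part that bears it (a point fixed in the world has none). Each returns a list of dicts, best first, with "confidence" (0 to 1); they miss things now and then, are a little off and sometimes report something else, mostly with a low value. They report only what shows in the picture. A call takes as long as a camera call.
- trace(target, camera): "region" (400x640 bool, what is visible of it) and "extent" ([left, top, right, bottom] in pixels, round what is visible of it).
- mark_of(target, camera): "location" ([column, row] in pixels: a listed point, or the origin of a listed thing).
The state is a dict: "time": time; "qpos": joint angles; "dq": joint speeds; "joint_torque": joint torques, N m; "ee_pos": TCP position; "orientation": TCP orientation; "force": force on the tool from outside, world axes, zero at the start; "wrist_torque": the same for the moment, N m; "finger_gap": finger opening in m.
Only numpy, scipy, OpenCV 4.12 (cv2) and the standard library are available. Lean on these libraries where they do the work, as an engineer would, in place of code of your own. Each camera call takes 0.05 s, during which the arm holds its last target.

## Working session

There is one attempt and no reset: what is moved stays moved. The work goes in short steps, Python scripts to look and compute and a tool call to move; the robot and the scene stay as the last step left them, time stands still between calls to the robot, and variables do not carry over. Pictures are saved under pics/ and viewed, and the job is handed in when it is done.

Besides the shell and the picture viewer there is one more tool, called after "Request:" as name(argument=value, ...), one argument or row to a line, values as JSON. send_rows: Moves the arm, as the interface text tells. Its arguments: {"type":"object","properties":{"moves":{"type":"array","items":{"type":"number"}},"squeeze":{"type":"number"}},"required":["moves"]}

```bash
mkdir -p pics; cat > h.py <<'E'
from station import env, capture, camera_model, trace, mark_of
import numpy as np, cv2
np.set_printoptions(precision=4,suppress=True)
def ray(cam,px,m=None):
    m=m or camera_model(cam); R=np.array(m["R"]);t=np.array(m["t"])
    d=np.array([(px[0]-m["cx"])/m["fx"],(px[1]-m["cy"])/m["fy"],1.0])
    return -R.T@t, R.T@d
def onz(cam,px,z,m=None):
    c,d=ray(cam,px,m); return c+d*(z-c[2])/d[2]
def proj(cam,X,m=None):
    m=m or camera_model(cam); p=np.array(m["R"])@np.array(X)+np.array(m["t"])
    return np.array([m["fx"]*p[0]/p[2]+m["cx"],m["fy"]*p[1]/p[2]+m["cy"]])
def snap(cam,name,crop=None,scale=1):
    im=capture(cam)
    o=im if crop is None else im[crop[1]:crop[3],crop[0]:crop[2]]
    if scale!=1:o=cv2.resize(o,None,fx=scale,fy=scale,interpolation=cv2.INTER_CUBIC)
    cv2.imwrite(f"pics/{name}.png",o); return im
def tri(pa,pb,ca="side",cb="top"):
    c1,d1=ray(ca,pa);c2,d2=ray(cb,pb)
    A=np.stack([d1,-d2],1);s=np.linalg.lstsq(A,c2-c1,rcond=None)[0]
    p,q=c1+d1*s[0],c2+d2*s[1]
    return (p+q)/2,np.linalg.norm(p-q)
E
python3 - <<'E'
from h import *
print(env.state())
for c in("side","top"):
    snap(c,c+"0")
    m=camera_model(c);print(c,m)
    for n in ("spring_center","spring","seat","collar_center","collar_fin"):
        print(n,[(np.round(r["location"],1),round(r["confidence"],2)) for r in mark_of(n,c)])
E
```

```text
{'time': 0.0, 'qpos': array([-1.2098,  0.5765,  0.0248,  1.4379, -0.015 ,  1.129 , -0.0565]), 'dq': array([-0.0009,  0.0005,  0.0006,  0.0007,  0.0004,  0.0008,  0.0005]), 'joint_torque': array([ -0.0007, -76.5752,   2.2504, -28.5953,   0.0153,   0.0125,
        -0.    ]), 'ee_pos': array([0.2902, 0.6089, 0.226 ]), 'orientation': array([-3.14  ,  0.0001,  2.6968]), 'force': array([ 0.1741,  1.3964, -0.3886]), 'wrist_torque': array([0.0221, 0.0414, 0.0165]), 'finger_gap': 0.08565989206964697}
side {'fx': 418.02197184207057, 'fy': 418.02197184207057, 'cx': 319.14004554098267, 'cy': 201.69696058373515, 'R': array([[ 0.9977, -0.0684,  0.0029],
       [-0.0478, -0.7262, -0.6858],
       [ 0.049 ,  0.6841, -0.7278]]), 't': array([-0.518 ,  0.0932,  1.0916])}
spring_center [(array([314.8, 275.1]), 0.73), (array([339.9, 172.1]), 0.66), (array([360. , 203.5]), 0.64)]
spring [(array([347.6, 204.4]), 0.45)]
seat [(array([316.4, 273.5]), 0.76), (array([358.1, 253.4]), 0.66)]
collar_center [(array([310.3, 270. ]), 0.78)]
collar_fin [(array([322.5, 248.1]), 0.86)]
top {'fx': 484.88072278236723, 'fy': 484.88072278236723, 'cx': 319.6377478602951, 'cy': 198.3151905326794, 'R': array([[-0.0253, -0.9996,  0.0111],
       [-0.9976,  0.0246, -0.0642],
       [ 0.0639, -0.0127, -0.9979]]), 't': array([-0.0046,  0.5251,  1.6349])}
spring_center [(array([292.4, 167.3]), 0.57), (array([316.2, 216.3]), 0.21)]
spring [(array([293.5, 177.9]), 0.39)]
seat [(array([371.4, 202.4]), 0.64)]
collar_center [(array([373.1, 205.8]), 0.81), (array([373.7, 176.8]), 0.74), (array([253.9, 183.2]), 0.42)]
collar_fin [(array([354.6, 195.8]), 0.63)]
```

View pics/side0.png

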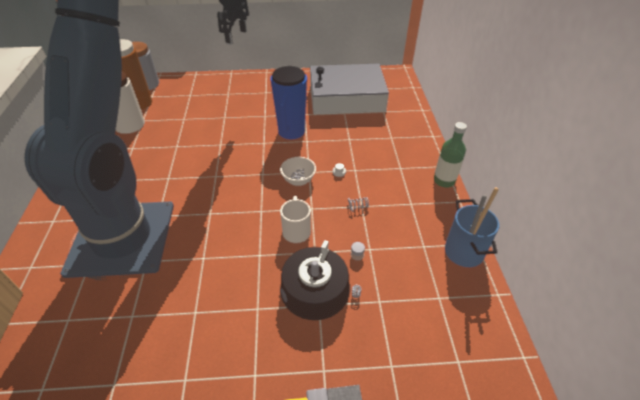

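View pics/top0.png

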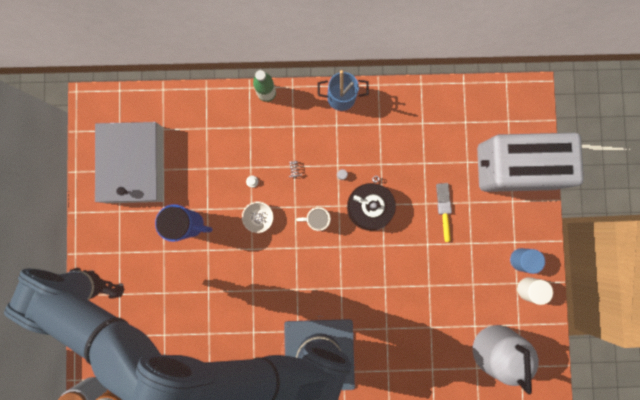

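```bash
python3 - <<'E'
import cv2
for n,(a,b,c,d) in {"side0":(240,150,400,320),"top0":(250,120,440,260)}.items():
    im=cv2.imread(f"pics/{n}.png")[b:d,a:c]
    cv2.imwrite(f"pics/{n}z.png",cv2.resize(im,None,fx=4 if n=="top0" else 3.5,fy=4 if n=="top0" else 3.5,interpolation=cv2.INTER_CUBIC))
E
```

```text
(no output)
```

View pics/side0z.png

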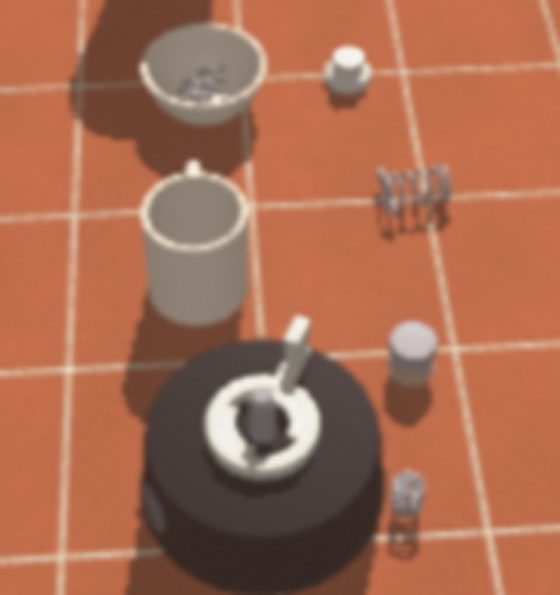

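View pics/top0z.png

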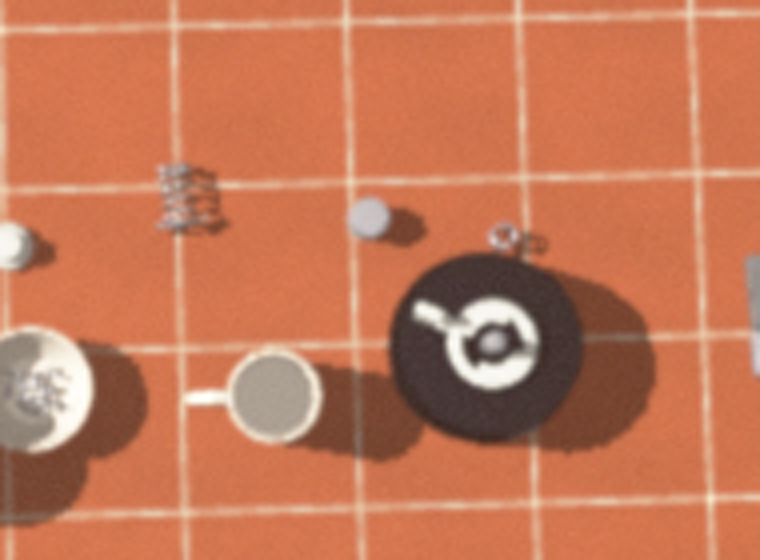

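The side view shows the spring at about (358,205) and the base at (315,283), with the fin pointing up-right. The top view shows the spring lying at about (296,170) and the rod at (373,205), with the fin toward the upper left. Next I'll triangulate these.

```bash
python3 - <<'E'
from h import *
S=(0,0)
print("seat",tri((316.4,273.5),(371.4,202.4)), "rodtip side",onz("side",(240+262/3.5,150+395/3.5),.11), "top",onz("top",(250+494/4,120+341/4),.11))
print("ring top", onz("top",(250+492/4,120+343/4),.082), onz("side",(240+263/3.5,150+425/3.5),.082))
print("fin top tip",onz("top",(250+425/4,120+313/4),.106),"side",onz("side",(240+300/3.5,150+325/3.5),.106))
print("finmark",tri((322.5,248.1),(354.6,195.8)))
print("spring",onz("side",(360,203.5),.0145),onz("top",(250+188/4,120+198/4),.0145))
for n in("spring","coupling","plain_spring","screw_jar","pitcher","bowl","mug","brush"):
    for c in("side","top"):
        r=trace(n,c); print(n,c,[(np.round(q["extent"]),round(q["confidence"],2)) for q in r[:2]], onz(c,[(r[0]["extent"][0]+r[0]["extent"][2])/2,(r[0]["extent"][1]+r[0]["extent"][3])/2],.015) if r else '')
snap("wrist","w0");print(env.state()["time"])
print(camera_model("wrist"))
E
```

```text
seat (array([ 0.502 , -0.1881,  0.0649]), np.float64(0.004045297304281927)) rodtip side [ 0.4965 -0.1906  0.11  ] top [ 0.4923 -0.1891  0.11  ]
ring top [ 0.492  -0.1909  0.082 ] [ 0.4968 -0.1939  0.082 ]
fin top tip [ 0.5164 -0.1347  0.106 ] side [ 0.5246 -0.1348  0.106 ]
finmark (array([ 0.5219, -0.1315,  0.083 ]), np.float64(0.008287269071875011))
spring [0.6371 0.0659 0.0145] [0.6257 0.0572 0.0145]
spring side [(array([348., 199., 367., 211.]), 0.69)] [0.6296 0.0616 0.015 ]
spring top [(array([288., 163., 297., 175.]), 0.61)] [0.6275 0.072  0.015 ]
coupling side [(array([335., 166., 343., 176.]), 0.49)] [0.5926 0.2025 0.015 ]
coupling top [(array([248., 179., 255., 189.]), 0.51)] [0.5799 0.2125 0.015 ]
plain_spring side [] 
plain_spring top [] 
screw_jar side [(array([351., 243., 367., 260.]), 0.71)] [ 0.6127 -0.0975  0.015 ]
screw_jar top [(array([335., 172., 347., 180.]), 0.51)] [ 0.599  -0.0923  0.015 ]
pitcher side [(array([272.,  66., 307., 138.]), 0.64)] [0.4533 0.576  0.015 ]
pitcher top [(array([156., 204., 212., 242.]), 0.97)] [0.4523 0.4441 0.015 ]
bowl side [(array([280., 159., 316., 186.]), 0.73)] [0.4711 0.2034 0.015 ]
bowl top [(array([241., 198., 275., 234.]), 0.75)] [0.4702 0.1926 0.015 ]
mug side [(array([283., 198., 311., 244.]), 0.67)] [0.4616 0.0121 0.015 ]
mug top [(array([298., 209., 330., 232.]), 0.58)] [0.4493 0.0016 0.015 ]
brush side [(array([300., 384., 363., 398.]), 0.66)] [ 0.5137 -0.4269  0.015 ]
brush top [(array([437., 184., 449., 241.]), 0.69)] [ 0.4652 -0.4367  0.015 ]
1.45
{'fx': 345.39048447624504, 'fy': 345.39048447624504, 'cx': 313.7869944911611, 'cy': 201.34810288681163, 'R': array([[ 0.4298,  0.9029,  0.0003],
       [ 0.8619, -0.4103,  0.2979],
       [ 0.2691, -0.1278, -0.9546]]), 't': array([-0.6757, -0.0395,  0.3797])}
```

View pics/w0.png

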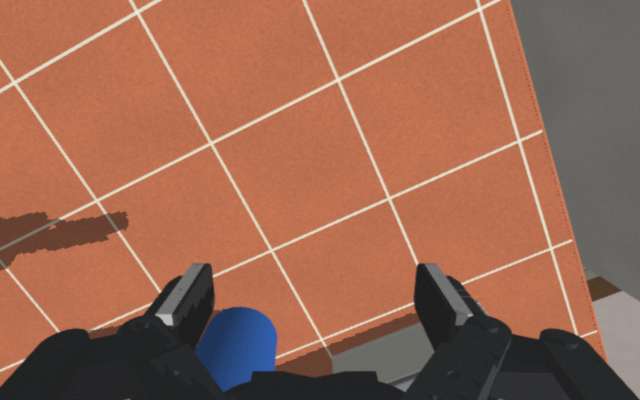

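Request:
send_rows(
  moves=[0,0,5,0,0,0,-1,0,0,10,0,0,0,-1,2,-4,12,0,0,0.07,-1,4.5,-8,12,0,0,0.14,-1,7,-12,12,0,0,0.2,-1,9.5,-16,12,0,0,0.27,-1,12,-20.5,12,0,0,0.33,-1,14.5,-25,12,0,0,0.4,-1],
)

```text
time: 2.25
ee_pos: [0.4347, 0.3601, 0.347]
orientation: [3.141, 0.0, 3.099]
force: [1.4, 0.8, 0.8]
finger_gap: 0.0854
```

Request:
send_rows(
  moves=[2.3,-4,0,0,0,0.045,-1,4.7,-8.2,0,0,0,0.045,-1,7,-12.4,-1,0,0,0.045,-1,9.4,-16.6,-3,0,0,0.045,-1,11.7,-20.7,-5,0,0,0.045,-1,14,-24.8,-8,0,0,0.045,-1,16.5,-29.7,-12,0,0,0.045,-1,16.5,-29.7,-12,0,0,0.045,-1],
)

```text
time: 3.05
ee_pos: [0.5993, 0.0605, 0.2246]
orientation: [-3.139, -0.002, 3.138]
force: [-0.3, -0.5, 0.7]
finger_gap: 0.0854
```

```bash
python3 - <<'E'
from h import *
s=env.state();print(s["time"],s["qpos"],s["ee_pos"],s["orientation"],s["force"])
m=camera_model("wrist");snap("wrist","w1");print(m["R"],-np.array(m["R"]).T@m["t"])
for n in("spring_center","spring"):
    for q in mark_of(n,"wrist")[:2]: print(n,q, onz("wrist",q["location"],.0145,m))
E
```

```text
3.05 [-0.2369  0.4706  0.0884  1.6423 -0.0445  1.0329  1.4321] [0.5993 0.0605 0.2246] [-3.1394 -0.0018  3.138 ] [-0.2512 -0.5421  0.7492]
[[ 0.0031  1.     -0.0014]
 [ 0.955  -0.0025  0.2965]
 [ 0.2965 -0.0022 -0.955 ]] [0.524  0.0614 0.3723]
spring_center {'location': [325.1, 198.0], 'confidence': 0.96} [0.6313 0.0728 0.0145]
spring {'location': [319.2, 175.5], 'confidence': 0.91} [0.6064 0.0664 0.0145]
spring {'location': [67.1, 158.5], 'confidence': 0.7} [ 0.5874 -0.1973  0.0145]
```

View pics/w1.png

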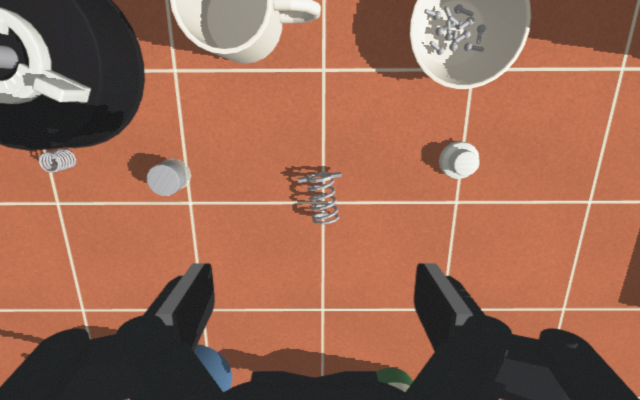

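```bash
python3 - <<'E'
import cv2
im=cv2.imread("pics/w1.png")
cv2.imwrite("pics/w1z.png",cv2.resize(im[150:240,270:380],None,fx=7,fy=6.5,interpolation=cv2.INTER_CUBIC)[:600,:800])
E
```

```text
(no output)
```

View pics/w1z.png

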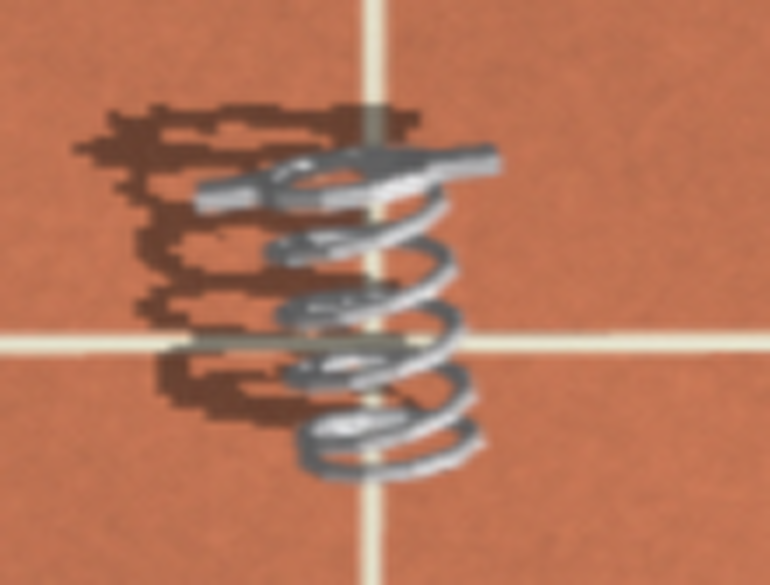

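```bash
python3 - <<'E'
from h import *
f=lambda u,v,z:onz("wrist",(270+u/7,150+v/6.5),z)
a,b=f(197,195,.0145),f(500,160,.0145);print(a,b,(a+b)/2,np.linalg.norm(a-b),np.degrees(np.arctan2(-(b-a)[0],(b-a)[1])))
for l,r in(((268,250),(455,260)),((290,375),(473,390)),((300,450),(485,440))):
    p,q=f(*l,.0145),f(*r,.0145);print((p+q)/2,np.linalg.norm(p-q))
E
```

```text
[0.6109 0.0466 0.0145] [0.6051 0.0927 0.0145] [0.608  0.0697 0.0145] 0.04643529435566384 7.130243043633587
[0.6212 0.0718 0.0145] 0.028809673556517944
[0.6434 0.075  0.0145] 0.028778657763465665
[0.6546 0.0768 0.0145] 0.029234298032369585
```

```bash
cat >> h.py <<'E'
from scipy.spatial.transform import Rotation as Rn
def Rcur(s=None):
    s=s or env.state(); return Rn.from_euler("xyz",s["orientation"])
def go(P,R,s=None):
    s=s or env.state(); d=(np.array(P)-s["ee_pos"])*100
    rv=(R*Rcur(s).inv()).as_rotvec(); print("shift cm",d,"rv",rv,"ang",np.linalg.norm(rv)); return d,rv
def tool(heading,tilt):
    """tool vertical with jaw perp to heading, tool z leaning: tilt>0 tips point toward -heading"""
    h=heading; z=np.array([-np.sin(tilt)*np.cos(h),-np.sin(tilt)*np.sin(h),-np.cos(tilt)])
    y=np.array([-np.sin(h),np.cos(h),0]); return z,y
def Rtool(heading,tilt,s=None):
    z,y=tool(heading,tilt); c=[]
    for sg in(1,-1):
        c.append(Rn.from_matrix(np.stack([np.cross(sg*y,z),sg*y,z],1)))
    r0=Rcur(s); return min(c,key=lambda r:(r*r0.inv()).magnitude())
E
python3 - <<'E'
from h import *
P=np.array([.6436,.0749,.0145]);z,_=tool(.143,.3);R=Rtool(.143,.3)
T=P-z*.017;print(T);go(T-z*.06,R);go(T,R)
E
```

```text
[0.6486 0.0756 0.0307]
shift cm [  6.7293   1.5123 -13.756 ] rv [-0.0199  0.2974  0.1448] ang 0.33137167338514556
shift cm [  4.9743   1.2596 -19.488 ] rv [-0.0199  0.2974  0.1448] ang 0.33137167338514556
```

Request:
send_rows(
  moves=[2.5,0.5,-4,-0.007,0.1,0.048,-1,4.5,1,-8,-0.013,0.2,0.097,-1,6.7,1.5,-12,-0.02,0.297,0.145,-1,6.7,1.5,-13.8,-0.02,0.297,0.145,-1,6.7,1.5,-13.8,-0.02,0.297,0.145,-1,6.7,1.5,-13.8,-0.02,0.297,0.145,-1],
)

```text
time: 3.8
ee_pos: [0.6662, 0.0811, 0.0906]
orientation: [3.139, -0.295, -2.994]
force: [-0.1, 0.1, 0.8]
finger_gap: 0.0851
```

```bash
python3 - <<'E'
from h import *
s=env.state();print(s["time"],s["qpos"],s["ee_pos"],s["orientation"],s["force"])
m=camera_model("wrist");im=snap("wrist","w2")
z,_=tool(.143,.3);P=np.array([.6436,.0749,.0145])
T=P-z*.017;go(T,Rtool(.143,.3,s),s)
print(proj("wrist",P,m),proj("wrist",[.607,.0696,.0145],m),proj("wrist",[.6564,.0767,.0145],m))
for n in("spring_center","spring"):
    for q in mark_of(n,"wrist")[:2]: print(n,q, onz("wrist",q["location"],.0145,m))
E
```

```text
3.8 [-0.2032  0.862   0.0398  1.2745 -0.0412  1.3012  1.5623] [0.6662 0.0811 0.0906] [ 3.1394 -0.2954 -2.994 ] [-0.081   0.1456  0.7675]
shift cm [-1.7673 -0.5468 -5.9889] rv [-0.0028  0.0043 -0.004 ] ang 0.006441612196040121
[309.0982 207.5696] [309.2883 154.2076] [308.9555 226.1911]
spring_center {'location': [303.7, 188.7], 'confidence': 0.94} [0.6312 0.0693 0.0145]
spring_center {'location': [305.8, 154.2], 'confidence': 0.18} [0.6074 0.0672 0.0145]
spring {'location': [305.2, 155.6], 'confidence': 0.76} [0.6084 0.0669 0.0145]
```

View pics/w2.png

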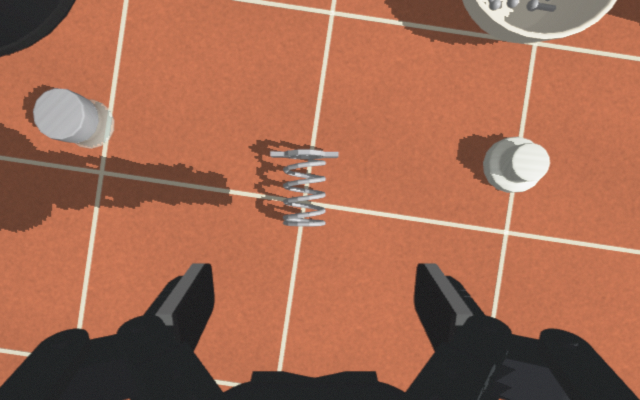

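```bash
python3 - <<'E'
from h import *
s=env.state();m=camera_model("wrist");R=np.array(m["R"]);t=np.array(m["t"])
tz=Rcur(s).as_matrix()[:,2]
print("cam-TCP in tool",Rcur(s).inv().apply(-R.T@t-s["ee_pos"]))
for d in(0,.006,.012,.019,.025):
  for y in(-.0426,.0426):
    for w in (-.011,.011):
      print(d,y,w,proj("wrist",s["ee_pos"]+Rcur(s).apply([w,y,d]),m))
E
```

```text
cam-TCP in tool [ 0.0758  0.0001 -0.1478]
0 -0.0426 -0.011 [225.0504 281.4132]
0 -0.0426 0.011 [221.4564 239.4619]
0 0.0426 -0.011 [401.3045 281.4706]
0 0.0426 0.011 [404.9219 239.5423]
0.006 -0.0426 -0.011 [227.9852 275.1767]
0.006 -0.0426 0.011 [224.6311 234.4256]
0.006 0.0426 -0.011 [398.3941 275.2351]
0.006 0.0426 0.011 [401.7719 234.5056]
0.012 -0.0426 -0.011 [230.7316 269.3407]
0.012 -0.0426 0.011 [227.5941 229.725 ]
0.012 0.0426 -0.011 [395.6706 269.3998]
0.012 0.0426 0.011 [398.8318 229.8045]
0.019 -0.0426 -0.011 [233.7208 262.9886]
0.019 -0.0426 0.011 [230.8107 224.6222]
0.019 0.0426 -0.011 [392.7061 263.0482]
0.019 0.0426 0.011 [395.6401 224.701 ]
0.025 -0.0426 -0.011 [236.1164 257.898 ]
0.025 -0.0426 0.011 [233.3821 220.543 ]
0.025 0.0426 -0.011 [390.3303 257.958 ]
0.025 0.0426 0.011 [393.0885 220.621 ]
```

Request:
send_rows(
  moves=[-0.5,-0.4,-2,0,0,0,-0.1,-0.5,-0.4,-2,0,0,0,-0.1,-0.5,-0.4,-2,0,0,0,-0.1,-0.5,-0.4,-2,0,0,0,-0.1],
  squeeze=40,
)

```text
time: 4.35
ee_pos: [0.6618, 0.0762, 0.0707]
orientation: [3.14, -0.295, -2.995]
force: [-0.5, -0.3, 0.3]
finger_gap: 0.0469
```

```bash
python3 - <<'E'
from h import *
s=env.state();print(s["time"],s["ee_pos"],s["orientation"],s["force"],s["finger_gap"])
m=camera_model("wrist");im=snap("wrist","w3")
g=s["finger_gap"]/2
for d in(-.01,0,.012,.019,.025,.032):
    print(d,[proj("wrist",s["ee_pos"]+Rcur(s).apply([w,g,d]),m) for w in(-.011,.011)])
z,_=tool(.143,.3);P=np.array([.644,.0723,.0145])
T=P-z*.017;go(T,Rtool(.143,.3,s),s)
E
```

```text
4.35 [0.6618 0.0762 0.0707] [ 3.1396 -0.2948 -2.995 ] [-0.4743 -0.2791  0.3499] 0.0468750625321608
-0.01 [array([364.5626, 292.8385]), array([366.8112, 248.7498])]
0 [array([361.6462, 281.4388]), array([363.6416, 239.5069])]
0.012 [array([358.5582, 269.369 ]), array([360.3028, 229.7704])]
0.019 [array([356.9334, 263.018 ]), array([358.553 , 224.6676])]
0.025 [array([355.6312, 257.9281]), array([357.1541, 220.5883])]
0.032 [array([354.2075, 252.363 ]), array([355.6281, 216.1383])]
shift cm [-1.2804 -0.3173 -4.0001] rv [-0.0027  0.0049 -0.003 ] ang 0.006305577235297043
```

View pics/w3.png

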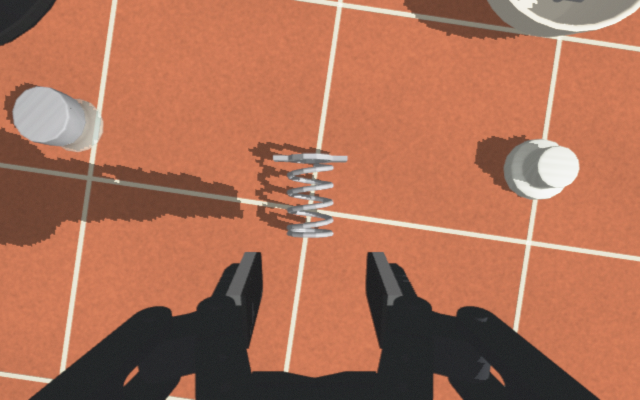

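```bash
python3 - <<'E'
from h import *
s=env.state();im=capture("side")
for d,c in((-.013,(0,0,255)),(.012,(0,255,0)),(.025,(255,0,0))):
    for y in(-.0235,.0235):
        p=proj("side",s["ee_pos"]+Rcur(s).apply([0,y,d])); print(d,y,p)
c=im[130:240,290:430]; cv2.imwrite("pics/s3.png",cv2.resize(c,None,fx=5,fy=5,interpolation=cv2.INTER_CUBIC))
E
```

```text
-0.013 -0.0235 [374.5673 188.6478]
-0.013 0.0235 [369.3347 176.6396]
0.012 -0.0235 [371.0676 195.3822]
0.012 0.0235 [366.0053 183.3609]
0.025 -0.0235 [369.2879 198.8067]
0.025 0.0235 [364.3112 186.7809]
```

View pics/s3.png

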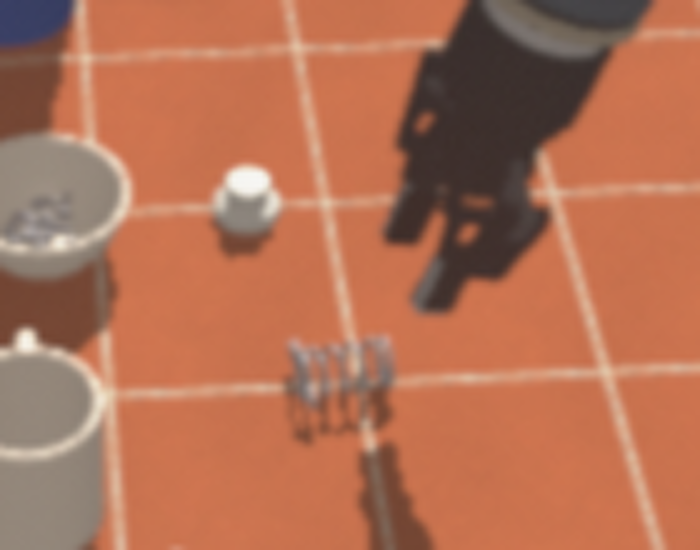

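Request:
send_rows(
  moves=[-0.6,-0.15,-1.8,0,0,0,-0.1,-1.1,-0.3,-3.2,0,0,0,-0.1,-1.3,-0.3,-4,0,0,0,-0.1,-1.3,-0.3,-4,0,0,0,-0.1],
)

```text
time: 4.85
ee_pos: [0.6474, 0.073, 0.0281]
orientation: [3.14, -0.299, -2.995]
force: [-0.6, -0.2, 0.4]
finger_gap: 0.0471
```

```bash
python3 - <<'E'
from h import *
s=env.state();print(s["time"],s["ee_pos"],s["orientation"],s["force"],s["finger_gap"])
m=camera_model("wrist");im=snap("wrist","w4")
c=capture("side")[130:240,290:430]; cv2.imwrite("pics/s4.png",cv2.resize(c,None,fx=5,fy=5,interpolation=cv2.INTER_CUBIC))
E
```

```text
4.85 [0.6474 0.073  0.0281] [ 3.1397 -0.299  -2.9949] [-0.6028 -0.2084  0.3633] 0.04705178757674816
```

View pics/w4.png

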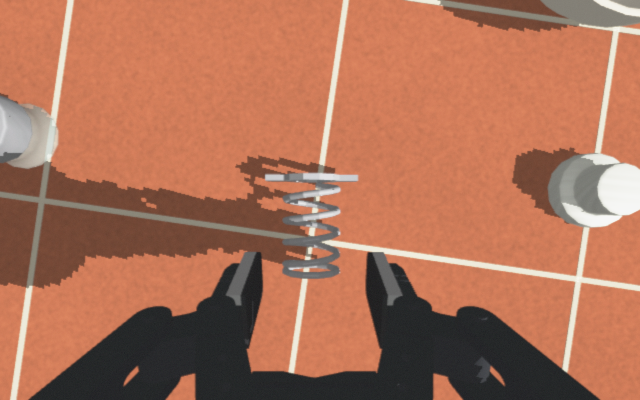

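View pics/s4.png

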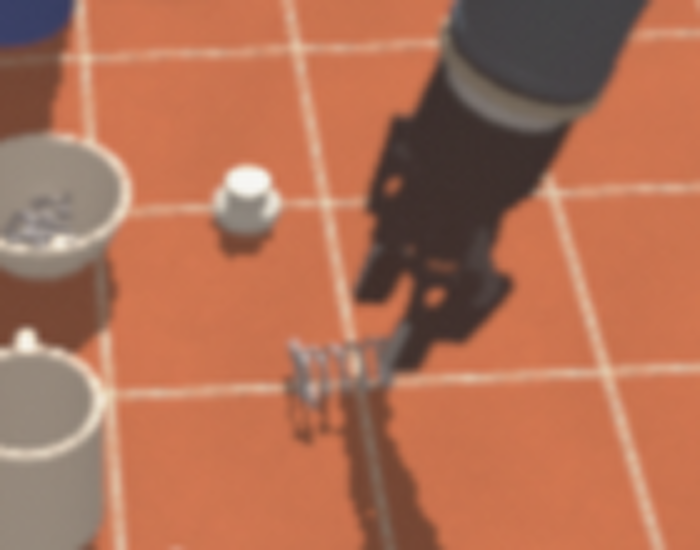

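Request:
send_rows(
  moves=[-0.1,-0.1,-0.3,0,0,0,-0.1,-0.2,-0.1,-0.6,0,0,0,-0.1],
)

```text
time: 5.15
ee_pos: [0.6465, 0.0718, 0.0232]
orientation: [3.14, -0.296, -2.995]
force: [-0.5, 0.9, -0.4]
finger_gap: 0.0475
```

Request:
send_rows(
  moves=[-0.1,0,-0.3,0,0,0,-0.1,-0.2,0,-0.6,0,0,0,-0.1],
)

```text
time: 5.35
ee_pos: [0.6439, 0.0719, 0.0166]
orientation: [3.14, -0.297, -2.995]
force: [0.1, -1.2, 0.3]
finger_gap: 0.0467
```

```bash
python3 - <<'E'
from h import *
s=env.state();print(s["time"],s["ee_pos"],s["orientation"],s["force"],s["finger_gap"],s["wrist_torque"])
im=snap("wrist","w5",(200,150,440,350),3)
E
```

```text
5.35 [0.6439 0.0719 0.0166] [ 3.1398 -0.2974 -2.995 ] [ 0.0893 -1.2338  0.3226] 0.04674722046162816 [ 0.0127 -0.2999  0.0215]
```

View pics/w5.png

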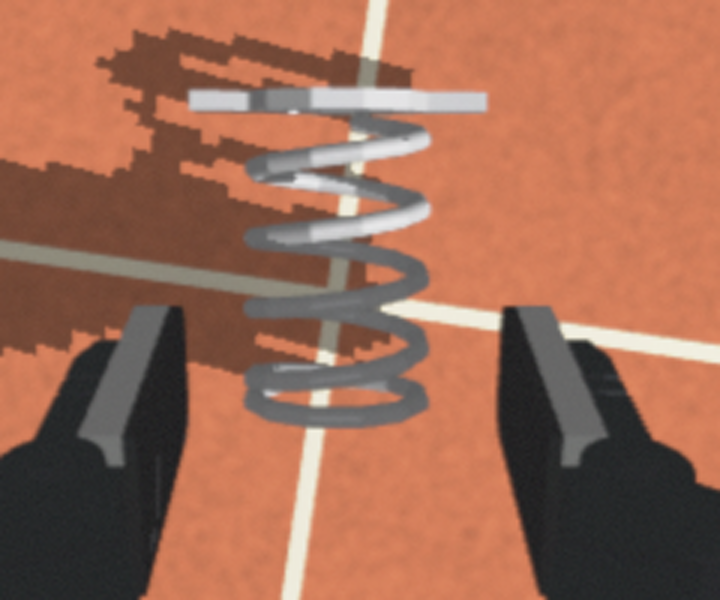

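Request:
send_rows(
  moves=[-0.1,-0.1,-0.4,0,0,0,-0.1,-0.3,-0.1,-0.8,0,0,0,-0.1,-0.3,-0.1,-0.8,0,0,0,-0.1],
)

```text
time: 5.7
ee_pos: [0.6403, 0.0708, 0.0081]
orientation: [3.14, -0.299, -2.995]
force: [0.1, -0.2, 0.7]
finger_gap: 0.047
```

Request:
send_rows(
  moves=[-0.1,0,-0.4,0,0,0,-0.1,-0.2,0,-0.7,0,0,0,-0.1,-0.2,0,-0.7,0,0,0,-0.1],
)

```text
time: 6.0
ee_pos: [0.6385, 0.0709, 0.0013]
orientation: [3.14, -0.298, -2.995]
force: [0.3, 0.1, -0.3]
finger_gap: 0.047
```

```bash
python3 - <<'E'
from h import *
s=env.state();print(s["time"],s["ee_pos"],s["orientation"],s["force"],s["finger_gap"],s["wrist_torque"])
im=snap("wrist","w6",(200,150,440,350),3)
c=capture("side")[130:240,290:430]; cv2.imwrite("pics/s6.png",cv2.resize(c,None,fx=5,fy=5,interpolation=cv2.INTER_CUBIC))
E
```

```text
6.0 [0.6385 0.0709 0.0013] [ 3.1397 -0.2983 -2.9949] [ 0.3456  0.0749 -0.3114] 0.04698273587088572 [ 0.051  -0.2873 -0.0201]
```

View pics/w6.png

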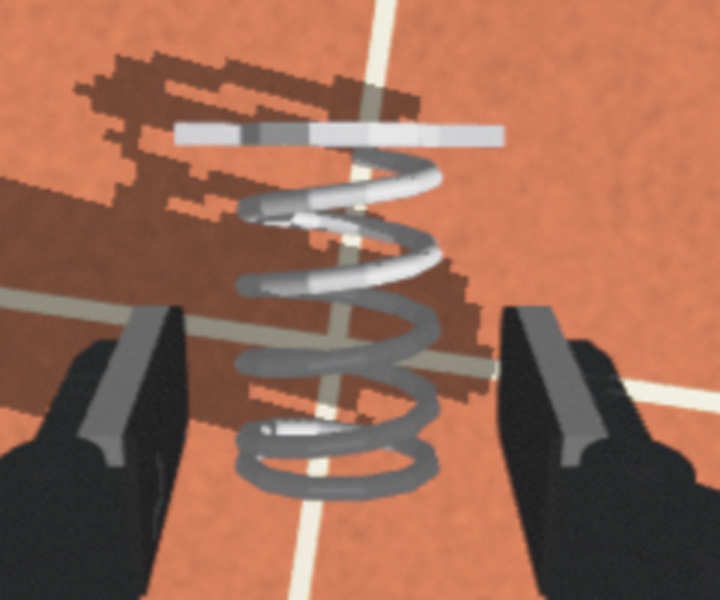

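View pics/s6.png

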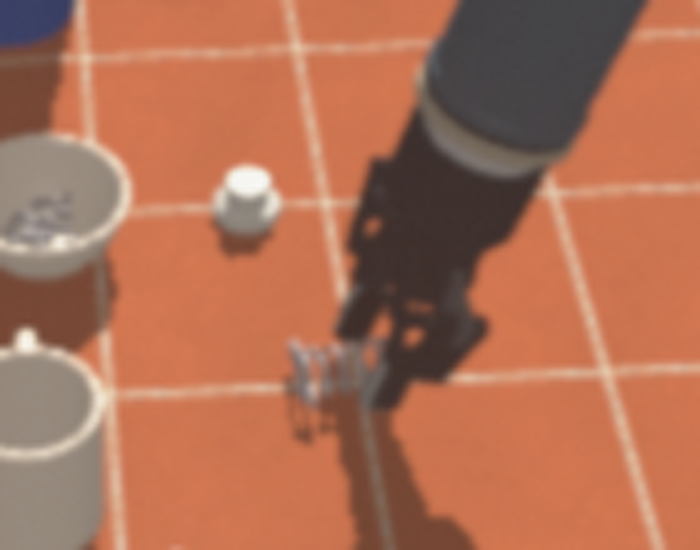

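Request:
send_rows(
  moves=[-0.1,-0.05,-0.4,0,0,0,-0.1,-0.1,-0.05,-0.4,0,0,0,-0.1],
)

```text
time: 6.3
ee_pos: [0.6376, 0.0703, -0.0026]
orientation: [3.14, -0.298, -2.995]
force: [-0.2, -0.1, -0.3]
finger_gap: 0.047
```

Request:
send_rows(
  moves=[0,0,0,0,0,0,1,0,0,0,0,0,0,1,0,0,0,0,0,0,1,0,0,0,0,0,0,1],
  squeeze=40,
)

```text
time: 6.7
ee_pos: [0.6381, 0.0704, -0.0021]
orientation: [3.14, -0.297, -2.995]
force: [-0.2, 0.0, 2.1]
finger_gap: 0.0278
```

```bash
python3 - <<'E'
from h import *
s=env.state();print(s["time"],s["qpos"],s["ee_pos"],s["orientation"],s["force"],s["finger_gap"],s["wrist_torque"])
im=snap("wrist","w7",(200,150,440,350),3)
E
```

```text
6.7 [-0.1932  0.9233  0.0317  1.4245 -0.0383  1.0915  1.5695] [ 0.6381  0.0704 -0.0021] [ 3.1398 -0.2971 -2.9951] [-0.2329  0.0422  2.135 ] 0.027761721016523414 [-0.0371 -0.2678  0.0116]
```

View pics/w7.png

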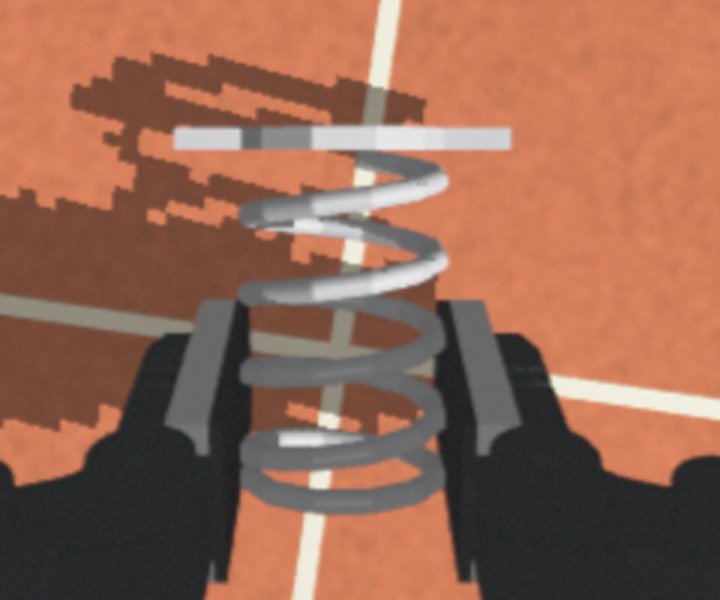

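Request:
send_rows(
  moves=[0,0,2,0,0,0,1,0,0,5,0,0,-0.1,1,1,0,9,0,0,-0.24,1,2,-1,12,0,0,-0.38,1,3,-2,15,0,0,-0.52,1,4,-3,17,0,0,-0.66,1,5,-4,17,0,0,-0.8,1,5,-4,17,0,0,-0.94,1],
)

```text
time: 7.55
ee_pos: [0.6893, 0.028, 0.1681]
orientation: [3.14, -0.295, 2.34]
force: [-0.9, 1.2, -0.7]
finger_gap: 0.028
```

Request:
send_rows(
  moves=[0,0,0,0,0,-0.14,1,0,0,0,0,0,-0.28,1,0,0,0,0,0,-0.42,1,0,0,0,0,0,-0.56,1,0,0,0,0,0,-0.7,1,0,0,0,0,0,-0.78,1,0,0,0,0,0,-0.78,1],
)

```text
time: 8.25
ee_pos: [0.6874, 0.0304, 0.168]
orientation: [3.14, -0.297, 1.567]
force: [-0.3, -0.1, -1.0]
finger_gap: 0.0282
```

```bash
python3 - <<'E'
from h import *
s=env.state();print(s["time"],s["qpos"],s["ee_pos"],s["orientation"],s["force"],s["finger_gap"],s["wrist_torque"])
print(Rcur(s).as_matrix())
im=snap("wrist","w8",(200,150,440,350),3)
E
```

```text
8.25 [-0.1595  0.6915  0.3675  1.4927 -0.595   1.1107  0.4314] [0.6874 0.0304 0.168 ] [ 3.1402 -0.2974  1.5665] [-0.2514 -0.062  -0.9709] 0.02819924805840776 [-0.3276 -0.0058 -0.0104]
[[ 0.0041  1.      0.0027]
 [ 0.9561 -0.0047  0.293 ]
 [ 0.293   0.0014 -0.9561]]
```

View pics/w8.png

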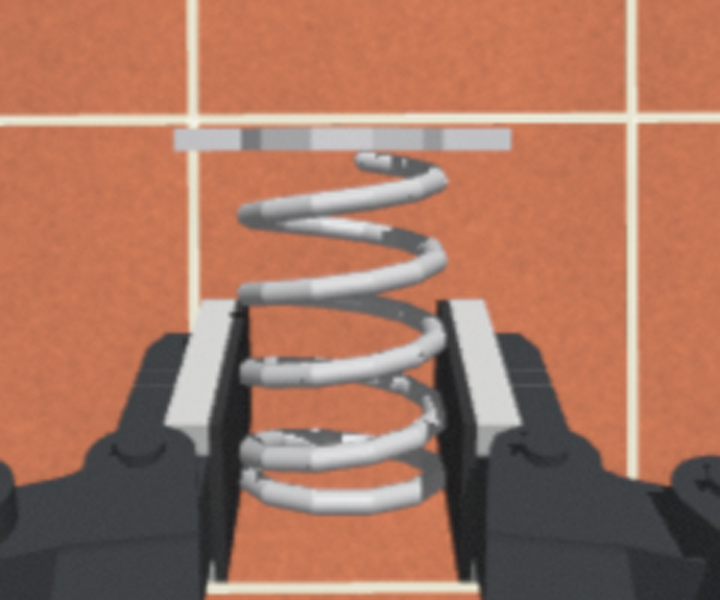

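Request:
send_rows(
  moves=[0,0,0,-0.14,0,0,1,0,0,0,-0.28,0,0,1,0,0,0,-0.42,0,0,1,0,0,0,-0.56,0,0,1,0,0,0,-0.7,0,0,1,0,0,0,-0.84,0,0,1,0,0,0,-0.84,0,0,1],
)

```text
time: 9.0
ee_pos: [0.6879, 0.0388, 0.1629]
orientation: [-3.137, 0.546, 1.586]
force: [-0.6, 1.6, -1.5]
finger_gap: 0.0282
```

```bash
python3 - <<'E'
from h import *
s=env.state();print(s["time"],s["qpos"],s["ee_pos"],s["orientation"],s["force"],s["finger_gap"],s["wrist_torque"])
print(Rcur(s).as_matrix())
E
```

```text
9.0 [-0.772   0.8898  0.7979  1.4417 -0.0581  1.0889 -0.1256] [0.6879 0.0388 0.1629] [-3.1374  0.5462  1.5855] [-0.6111  1.6164 -1.4839] 0.028150852999032507 [ 0.7368 -0.012   0.0222]
[[-0.0126  0.9999  0.0035]
 [ 0.8544  0.0125 -0.5195]
 [-0.5195 -0.0036 -0.8545]]
```

Request:
send_rows(
  moves=[0,0,0,-0.13,0,0,1,0,0,0,-0.26,0,0,1,0,0,0,-0.4,0,0,1,0,0,0,-0.4,0,0,1],
)

```text
time: 9.4
ee_pos: [0.6873, 0.0357, 0.1603]
orientation: [-3.129, 0.946, 1.59]
force: [-0.6, 0.8, -2.7]
finger_gap: 0.0283
```

```bash
python3 - <<'E'
from h import *
s=env.state();print(s["time"],s["qpos"],s["ee_pos"],s["orientation"],s["force"],s["finger_gap"],s["wrist_torque"])
print(Rcur(s).as_matrix())
E
```

```text
9.4 [-0.92    1.118   0.9409  1.3877  0.1013  1.1789 -0.2859] [0.6873 0.0357 0.1603] [-3.1292  0.9462  1.5898] [-0.5923  0.7899 -2.714 ] 0.02831398336955345 [ 1.1093  0.0561 -0.032 ]
[[-0.0111  0.9999  0.003 ]
 [ 0.5847  0.0089 -0.8112]
 [-0.8112 -0.0073 -0.5848]]
```

```bash
cat >> h.py <<'E'
R0=Rn.from_euler("xyz",[3.1398,-.2971,-2.9951]);E0=np.array([.6381,.0704,-.0021])
aT=R0.inv().apply([np.cos(.1466),np.sin(.1466),0]);yT=R0.inv().apply([-np.sin(.1466),np.cos(.1466),0])
cT=R0.inv().apply(np.array([.6313,.0703,.0145])-E0)
E
python3 - <<'E'
from h import *
s=env.state();R=Rcur(s)
print(aT,yT,cT,"center now",s["ee_pos"]+R.apply(cT),"axis",R.apply(aT))
# final
A=np.stack([np.cross(yT,aT),yT,aT],1)   # spring frame in tool
S=np.stack([np.cross([1,0,0],[0,0,1]),[1,0,0],[0,0,1]],1)
best=min([Rn.from_matrix(S@np.diag([k,k,1])@A.T) for k in(1,-1)],key=lambda r:(r*R.inv()).magnitude())
print(best.as_matrix())
for zc in(.06,.026):
    T=np.array([.69,.02,zc])-best.apply(cT);print(T);go(T,best,s)
im=snap("wrist","w9",(200,150,440,350),3)
im=snap("side","s9")
E
```

```text
[-0.9562  0.0006 -0.2927] [0.0001 1.     0.0018] [ 0.0113  0.0009 -0.0139] center now [0.6881 0.0536 0.1593] axis [ 0.0104 -0.3216  0.9468]
[[ 0.0001  1.      0.0018]
 [ 0.2927  0.0017 -0.9562]
 [-0.9562  0.0006 -0.2927]]
[0.6891 0.0034 0.0667]
shift cm [ 0.1776 -3.2263 -9.358 ] rv [-0.3275 -0.0096 -0.0061] ang 0.32764745882697816
[0.6891 0.0034 0.0327]
shift cm [  0.1776  -3.2263 -12.758 ] rv [-0.3275 -0.0096 -0.0061] ang 0.32764745882697816
```

View pics/w9.png

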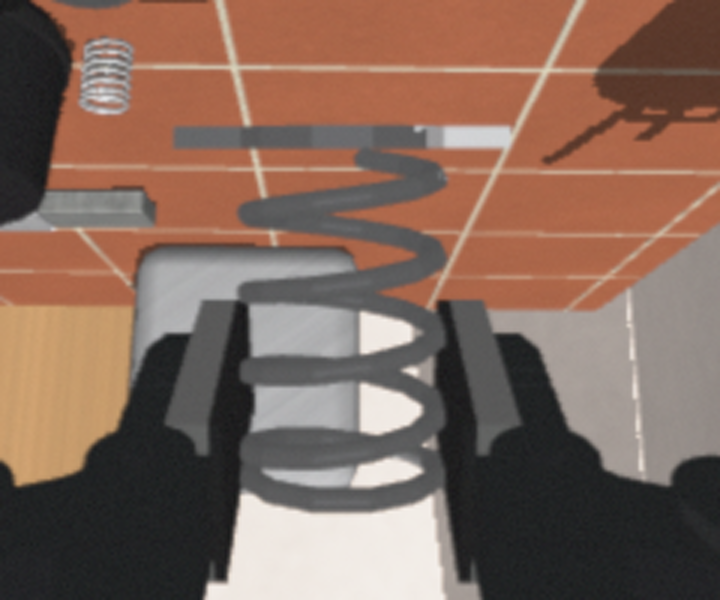

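View pics/s9.png

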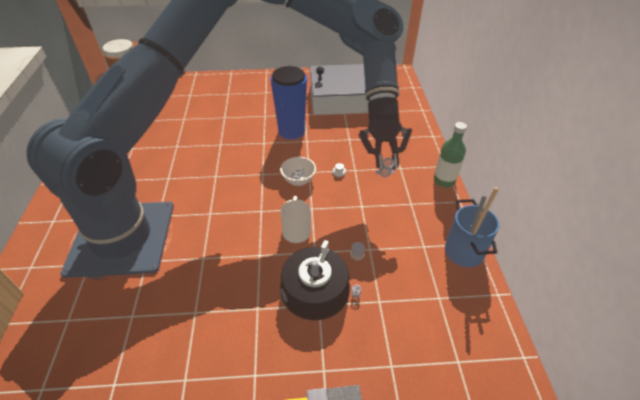

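```bash
python3 - <<'E'
from h import *
print(onz("side",(446,182),0),onz("side",(470,258),0))
E
```

```text
[0.906  0.1491 0.    ] [ 0.8904 -0.1249  0.    ]
```

Request:
send_rows(
  moves=[0,-1.2,-3,-0.1,0,0,1,0,-2.4,-6,-0.2,-0.005,-0.003,1,0.1,-3.2,-9.4,-0.3275,-0.01,-0.006,1,0.1,-3.2,-9.4,-0.3275,-0.01,-0.006,1,0.1,-3.2,-9.4,-0.3275,-0.01,-0.006,1],
)

```text
time: 10.0
ee_pos: [0.6889, -0.0035, 0.0746]
orientation: [3.1, 1.269, 1.526]
force: [0.6, -0.2, 2.2]
finger_gap: 0.0283
```

```bash
python3 - <<'E'
from h import *
s=env.state();R=Rcur(s);print(s["time"],s["qpos"],s["ee_pos"],s["force"],s["wrist_torque"])
print("center now",s["ee_pos"]+R.apply(cT),"axis",R.apply(aT))
im=snap("side","s10",(300,110,480,240),4)
im=snap("wrist","w10")
E
```

```text
10.0 [-0.9429  1.4277  1.0003  1.3692  0.1617  1.1623 -0.4579] [ 0.6889 -0.0035  0.0746] [ 0.5619 -0.1671  2.2388] [ 0.986  -0.0378  0.0251]
center now [0.69   0.0131 0.068 ] axis [-0.0118 -0.0045  0.9999]
```

View pics/s10.png

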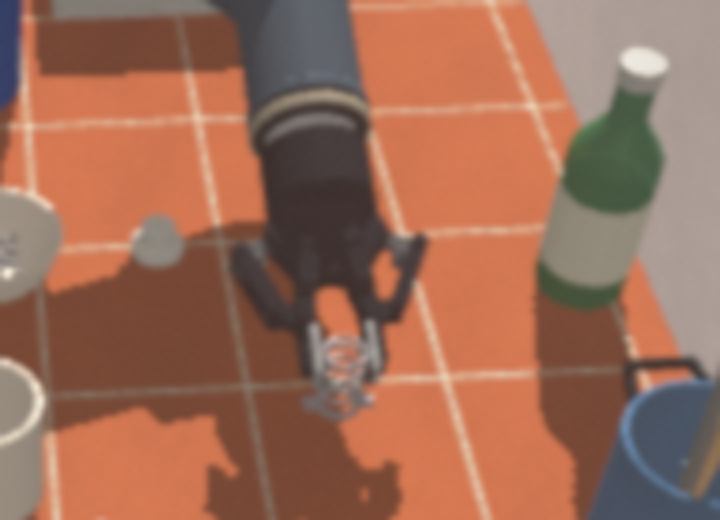

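View pics/w10.png

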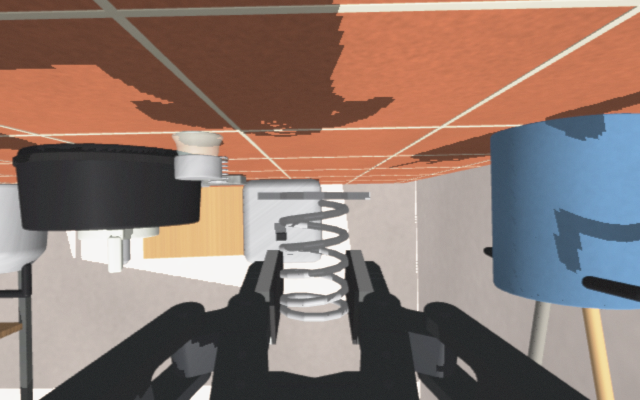

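Request:
send_rows(
  moves=[0,0,-1.2,0,0.012,0,1,0,0,-2.4,0,0.012,0,1,0,0,-3.2,0,0.012,0,1,0,0,-3.2,0,0.012,0,1,0,0,-3.2,0,0.012,0,1],
)

```text
time: 10.6
ee_pos: [0.689, -0.0015, 0.0419]
orientation: [3.135, 1.27, 1.562]
force: [-0.1, 0.3, 0.1]
finger_gap: 0.0281
```

```bash
python3 - <<'E'
from h import *
s=env.state();R=Rcur(s);print(s["time"],s["qpos"],s["ee_pos"],s["force"],s["wrist_torque"])
print("center now",s["ee_pos"]+R.apply(cT),"axis",R.apply(aT))
im=snap("wrist","w11",(200,100,440,300),3)
E
```

```text
10.6 [-0.937   1.4684  0.98    1.3499  0.1476  1.1594 -0.4761] [ 0.689  -0.0015  0.0419] [-0.0939  0.3057  0.0685] [ 1.1561 -0.0123  0.0091]
center now [0.6899 0.0151 0.0352] axis [-0.0012 -0.0037  1.    ]
```

View pics/w11.png

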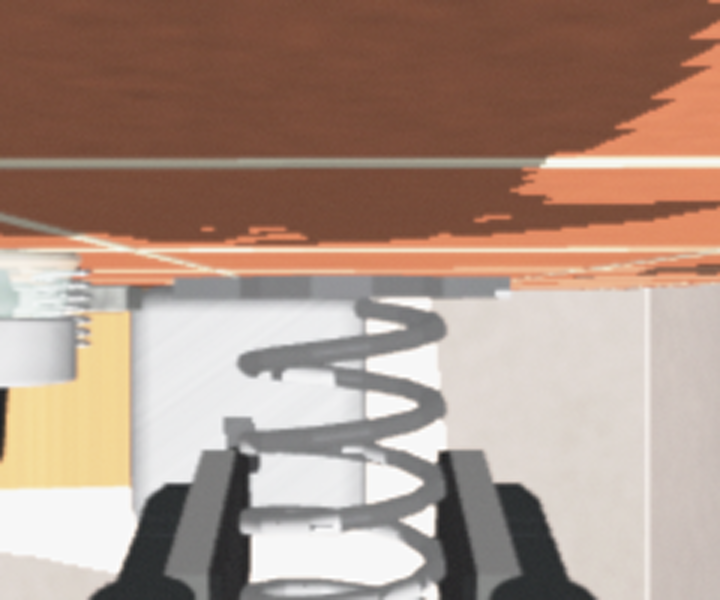

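Request:
send_rows(
  moves=[0,0,-0.4,0,0,0,1,0,0,-0.7,0,0,0,1,0,0,-0.8,0,0,0,1],
)

```text
time: 10.95
ee_pos: [0.6888, -0.0016, 0.0332]
orientation: [3.137, 1.27, 1.564]
force: [-0.2, 0.9, -0.3]
finger_gap: 0.0277
```

Request:
send_rows(
  moves=[0,0,-0.15,0,0,0,1,0,0,-0.15,0,0,0,1],
)

```text
time: 11.15
ee_pos: [0.6889, -0.0017, 0.033]
orientation: [3.134, 1.271, 1.561]
force: [-1.2, 2.3, 3.4]
finger_gap: 0.028
```

```bash
python3 - <<'E'
from h import *
s=env.state();R=Rcur(s);print(s["time"],s["qpos"],s["ee_pos"],s["force"],s["wrist_torque"])
print("center now",s["ee_pos"]+R.apply(cT),"axis",R.apply(aT))
E
```

```text
11.15 [-0.9354  1.481   0.9763  1.3446  0.1431  1.1581 -0.4837] [ 0.6889 -0.0017  0.033 ] [-1.2409  2.2851  3.3999] [ 0.3983  0.1493 -0.2869]
center now [0.6899 0.0149 0.0263] axis [-0.0016 -0.0022  1.    ]
```

Request:
send_rows(
  moves=[0,0,0,0,0,0,0.1,0,0,0,0,0,0,0,0,0,0,0,0,0,-0.1,0,0,0,0,0,0,-0.1,0,0,0,0,0,0,-0.1],
)

```text
time: 11.65
ee_pos: [0.689, -0.0016, 0.0322]
orientation: [3.135, 1.27, 1.562]
force: [0.4, 0.4, -0.2]
finger_gap: 0.047
```

```bash
python3 - <<'E'
from h import *
s=env.state();R=Rcur(s);print(s["time"],s["finger_gap"],s["ee_pos"],s["force"],s["wrist_torque"])
im=snap("wrist","w12",(200,100,440,300),3)
im=snap("side","s12",(340,150,430,230),7)
E
```

```text
11.65 0.046990493749600126 [ 0.689  -0.0016  0.0322] [ 0.3861  0.3983 -0.1723] [1.0093 0.0045 0.0176]
```

View pics/w12.png

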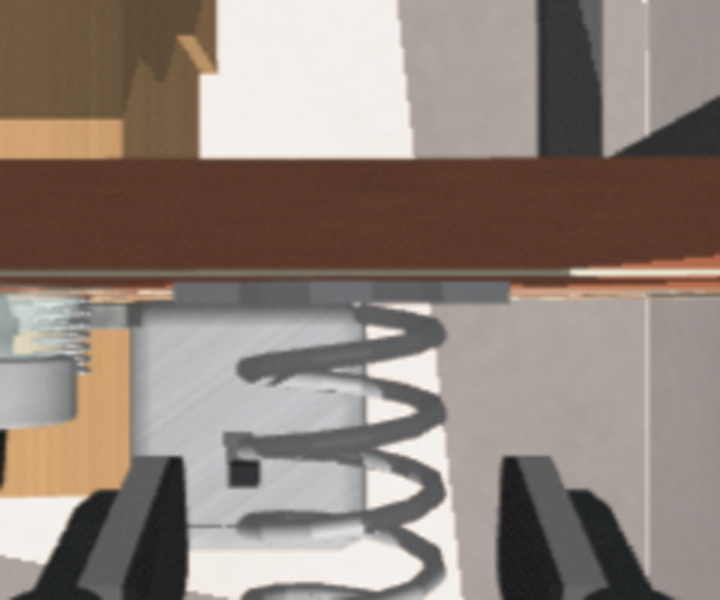

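View pics/s12.png

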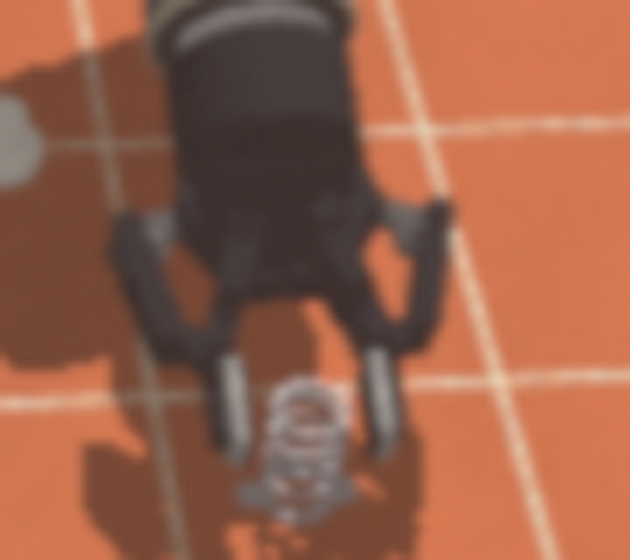

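Request:
send_rows(
  moves=[0,1.5,0.45,0,0,0,-0.1,0,4.2,1.3,0,0,0,-0.1,0,8,2.8,0,0,0,-0.1,0,11,6,0.1,0,0,-0.1,0,11,10,0.24,0,0,-0.1,0,10,13,0.38,0,0,-0.1,0,8,15,0.52,0,0,-0.1,0,6,15,0.66,0,0,-0.1],
)

```text
time: 12.55
ee_pos: [0.6906, 0.0584, 0.1869]
orientation: [3.133, 0.604, 1.565]
force: [1.6, -0.3, -0.8]
finger_gap: 0.0467
```

```bash
python3 - <<'E'
from h import *
s=env.state();print(s["time"],s["qpos"],s["ee_pos"])
go([.689,.02,.15],Rtool(np.pi/2,0,s),s)
print(Rtool(np.pi/2,0,s).as_matrix())
E
```

```text
12.55 [-0.8234  0.9129  0.8475  1.3836 -0.0443  1.168  -0.1627] [0.6906 0.0584 0.1869]
shift cm [-0.1631 -3.8359 -3.6906] rv [0.6042 0.0065 0.0032] ang 0.6041960879094005
[[ 0.  1.  0.]
 [ 1.  0. -0.]
 [-0.  0. -1.]]
```

Request:
send_rows(
  moves=[0,-0.8,-0.5,0.13,0,0,-0.1,0,-1.6,-1,0.27,0,0,-0.1,-0.1,-2.4,-2,0.41,0,0,-0.1,-0.1,-3.2,-3,0.54,0.005,0.003,-0.1,-0.15,-3.8,-3.7,0.604,0.006,0.003,-0.1,-0.15,-3.8,-3.7,0.604,0.006,0.003,-0.1],
)

```text
time: 13.15
ee_pos: [0.6866, 0.0141, 0.1457]
orientation: [-3.135, 0.007, 1.564]
force: [-0.7, -0.8, -0.3]
finger_gap: 0.0468
```

```bash
python3 - <<'E'
from h import *
s=env.state();print(s["time"],s["qpos"],s["ee_pos"],s["orientation"])
m=camera_model("wrist");im=snap("wrist","w13")
for n in("spring_center","spring"):
    for q in mark_of(n,"wrist")[:2]: print(n,q, onz("wrist",q["location"],.025 if 'c' in n else 0,m))
E
```

```text
13.15 [-0.3742  0.7238  0.5198  1.5071 -0.3877  1.0221  0.2366] [0.6866 0.0141 0.1457] [-3.1348  0.0066  1.5643]
spring_center {'location': [319.0, 186.8], 'confidence': 0.69} [0.6906 0.0183 0.025 ]
spring {'location': [318.8, 181.4], 'confidence': 0.75} [0.6906 0.0164 0.    ]
```

View pics/w13.png

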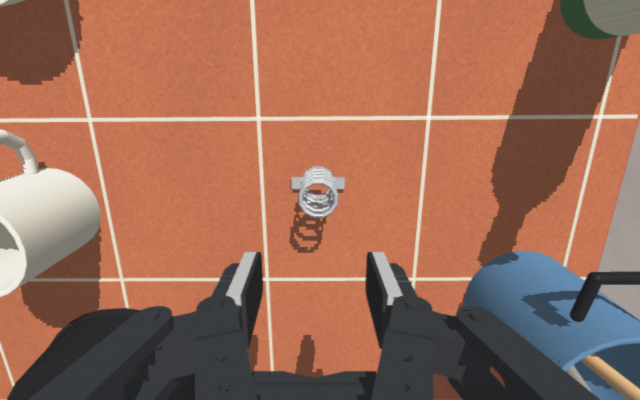

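```bash
python3 - <<'E'
from h import *
s=env.state()
print(onz("wrist",(319,198.5),.0485),onz("wrist",(292,183.5),.003),onz("wrist",(345,183.5),.003))
go([.6905,.017,.07],Rtool(np.pi/2,0,s),s)
E
```

```text
[0.6913 0.0235 0.0485] [0.6683 0.0228 0.003 ] [0.7141 0.0231 0.003 ]
shift cm [ 0.2971 -0.4527 -7.52  ] rv [ 0.0065 -0.0069 -0.003 ] ang 0.009976140140745488
```

```bash
python3 - <<'E'
from h import *
m=camera_model("wrist");s=env.state();im=snap("wrist","w14",(260,120,380,240),5);m2=camera_model("wrist")
print(s["ee_pos"],s["dq"],np.linalg.norm(np.array(m["t"])-m2["t"]))
for n in("spring_center","spring"):
    for q in mark_of(n,"wrist")[:1]: print(n,q, onz("wrist",q["location"],.025 if 'c' in n else 0,m))
E
```

```text
[0.6875 0.0215 0.1452] [-0.0318  0.0071 -0.0057 -0.0077 -0.0017 -0.0009  0.0032] 0.00017600628376945507
spring_center {'location': [316.0, 199.3], 'confidence': 0.84} [0.6891 0.0155 0.025 ]
spring {'location': [316.9, 191.6], 'confidence': 0.94} [0.6899 0.0148 0.    ]
```

View pics/w14.png

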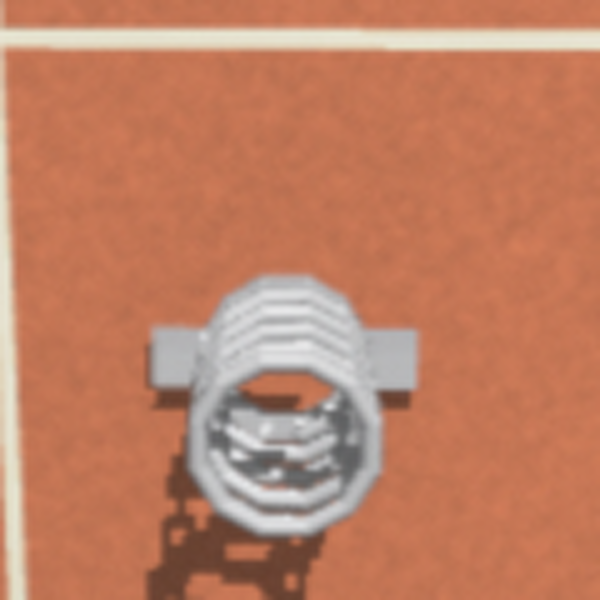

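```bash
python3 - <<'E'
from h import *
s=env.state()
print(onz("wrist",(317,210.4),.0485),onz("wrist",(316.6,191.6),.003))
go([.69,.0155,.065],Rtool(np.pi/2,0,s),s)
go([.69,.0155,.025],Rtool(np.pi/2,0,s),s)
E
```

```text
[0.69   0.0154 0.0485] [0.6897 0.0169 0.003 ]
shift cm [ 0.243  -0.7301 -8.0004] rv [ 0.0065 -0.007  -0.0053] ang 0.010928120394016945
shift cm [  0.243   -0.7301 -12.0004] rv [ 0.0065 -0.007  -0.0053] ang 0.010928120394016945
```

Request:
send_rows(
  moves=[0.1,-0.3,-3,0.006,-0.007,-0.005,-0.1,0.25,-0.7,-6,0.006,-0.007,-0.005,-0.1,0.25,-0.75,-8,0.006,-0.007,-0.005,-0.1,0.25,-0.75,-8,0.006,-0.007,-0.005,-0.1],
)

```text
time: 13.85
ee_pos: [0.6881, 0.0146, 0.0621]
orientation: [-3.137, 0.001, 1.57]
force: [-0.7, -0.3, -0.9]
finger_gap: 0.0466
```

```bash
python3 - <<'E'
from h import *
m=camera_model("wrist");s=env.state();im=snap("wrist","w15")
print(s["ee_pos"],s["dq"],s["qpos"],s["orientation"])
R=Rcur(s)
for p in([.69,.0155,.0485],[.69,.0155,.03]): print(proj("wrist",p,m))
go([.69,.0155,.025],Rtool(np.pi/2,0,s),s)
E
```

```text
[0.6881 0.0146 0.0621] [-0.0033 -0.0455  0.0249 -0.0428  0.0129  0.0424 -0.0126] [-0.3454  0.8089  0.4671  1.5775 -0.4408  0.8669  0.2868] [-3.1367  0.0007  1.5699]
[316.2376 248.8517]
[316.2062 234.6933]
shift cm [ 0.1883  0.088  -3.7123] rv [ 0.0007 -0.0049  0.0009] ang 0.005007996149006825
```

View pics/w15.png

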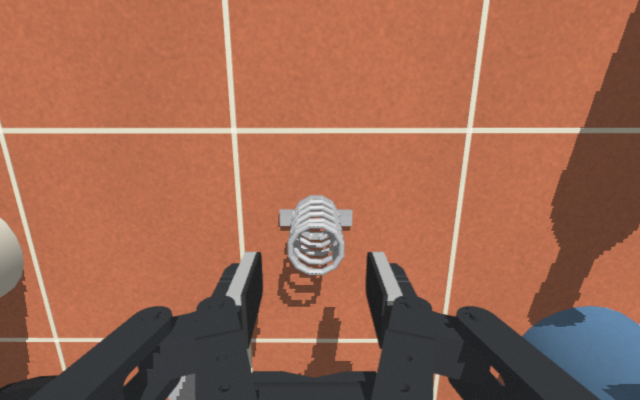

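Request:
send_rows(
  moves=[0.1,0.1,-1.5,0,0,0,-0.1,0.2,0.1,-3,0,0,0,-0.1,0.2,0.1,-3.5,0,0,0,-0.1,0.2,0.1,-3.6,0,0,0,-0.1,0.2,0.1,-3.6,0,0,0,-0.1],
)

```text
time: 14.4
ee_pos: [0.6921, 0.0138, 0.0293]
orientation: [3.141, 0.0, 1.568]
force: [-0.4, -0.2, 0.5]
finger_gap: 0.0468
```

```bash
python3 - <<'E'
from h import *
m=camera_model("wrist");s=env.state();im=snap("wrist","w16",(200,150,440,350),3)
print(s["time"],s["ee_pos"],s["orientation"],s["force"])
im=snap("side","s16",(340,150,430,230),7)
E
```

```text
14.4 [0.6921 0.0138 0.0293] [3.1412 0.0003 1.5676] [-0.3558 -0.1971  0.5093]
```

View pics/w16.png

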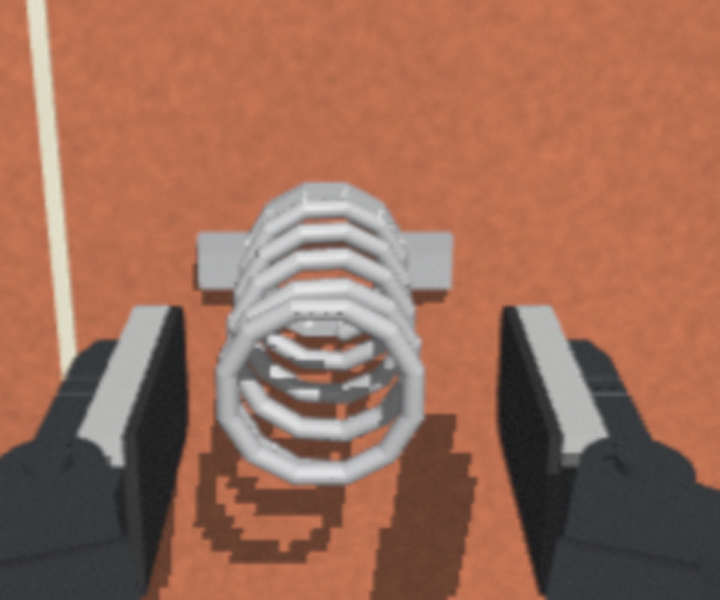

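View pics/s16.png

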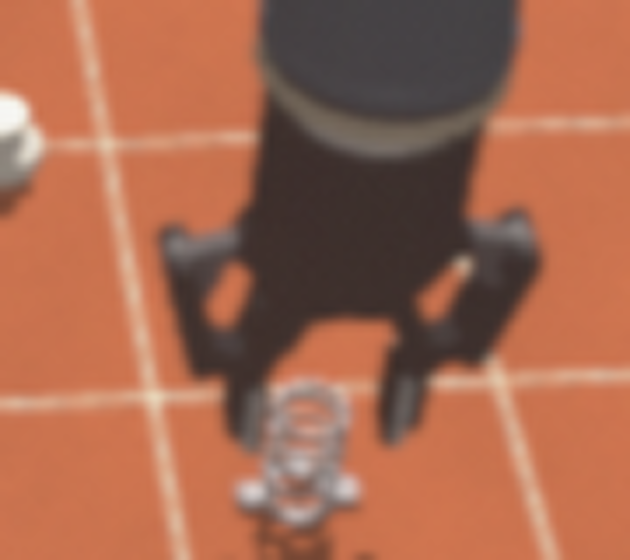

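Request:
send_rows(
  moves=[-0.3,0.15,-0.4,0,0,0,-0.1,-0.3,0.15,-0.9,0,0,0,-0.1,-0.3,0.15,-0.9,0,0,0,-0.1],
)

```text
time: 14.8
ee_pos: [0.6884, 0.0157, 0.0195]
orientation: [-3.141, -0.0, 1.568]
force: [0.2, -0.6, -0.1]
finger_gap: 0.047
```

Request:
send_rows(
  moves=[0,0,0,0,0,0,1,0,0,0,0,0,0,1,0,0,0,0,0,0,1,0,0,0,0,0,0,1,0,0,0,0,0,0,1],
  squeeze=40,
)

```text
time: 15.3
ee_pos: [0.6891, 0.0154, 0.0204]
orientation: [3.141, 0.0, 1.568]
force: [1.1, -0.3, -0.0]
finger_gap: 0.0278
```

```bash
python3 - <<'E'
from h import *
m=camera_model("wrist");s=env.state();im=snap("wrist","w17",(200,150,440,350),3)
print(s["time"],s["ee_pos"],s["orientation"],s["force"],s["finger_gap"],s["qpos"])
E
```

```text
15.3 [0.6891 0.0154 0.0204] [3.1409 0.0002 1.5677] [ 1.1305 -0.3048 -0.0282] 0.027843726916280193 [-0.3318  0.8552  0.4385  1.6054 -0.4692  0.7869  0.3071]
```

View pics/w17.png

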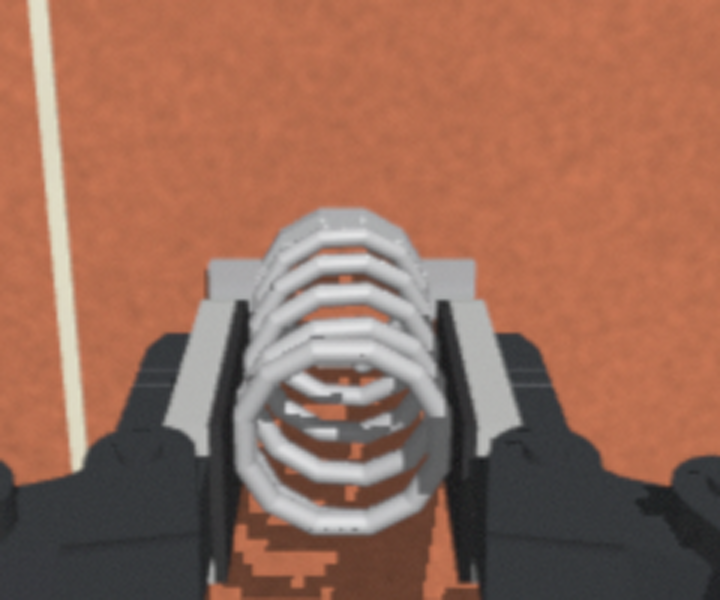

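```bash
python3 - <<'E'
from h import *
s=env.state();R=Rcur(s)
p=onz("wrist",(313.8,295.3),.0485); print(p, R.inv().apply(p-s["ee_pos"]))
a=onz("wrist",(200+207/3,150+278/3),.003);b=onz("wrist",(200+475/3,150+278/3),.003);print(a,b)
print(R.as_matrix())
E
```

```text
[0.6898 0.0157 0.0485] [ 0.0003  0.0008 -0.0281]
[0.6665 0.018  0.003 ] [0.713  0.0179 0.003 ]
[[ 0.0031  1.      0.0006]
 [ 1.     -0.0031 -0.0002]
 [-0.0002  0.0006 -1.    ]]
```

Request:
send_rows(
  moves=[0,0,4,0,0,0,1,-2,-2,9,0,0,-0.1,1,-5,-4,13,0,0,-0.24,1,-8,-7,16,0,0,-0.38,1,-11,-10,19,0,0,-0.5,1,-14,-13,20,0,0,-0.6,1,-16,-16,20,0,0,-0.7,1,-17,-18,20,0,0,-0.8,1],
)

```text
time: 16.15
ee_pos: [0.5164, -0.1676, 0.2218]
orientation: [3.14, -0.001, 0.76]
force: [-0.6, 1.7, -0.6]
finger_gap: 0.0278
```

Request:
send_rows(
  moves=[0,0,0,0,0,-0.14,1,0,0,0,0,0,-0.28,1,0,0,0,0,0,-0.42,1,0,0,0,0,0,-0.44,1,0,0,0,0,0,-0.44,1],
)

```text
time: 16.65
ee_pos: [0.5189, -0.1644, 0.2202]
orientation: [3.141, 0.001, 0.331]
force: [0.4, 0.4, -0.6]
finger_gap: 0.028
```

```bash
python3 - <<'E'
from h import *
m=camera_model("wrist");s=env.state();im=snap("wrist","w18")
print(s["time"],s["ee_pos"],s["orientation"],s["force"],s["finger_gap"],s["qpos"],s["dq"])
for n,z in(("seat",.07),("collar_center",.082),("collar_fin",.094)):
    for q in mark_of(n,"wrist")[:2]: print(n,q, onz("wrist",q["location"],z,m))
snap("top","t18",(320,150,420,250),6)
E
```

```text
16.65 [ 0.5189 -0.1644  0.2202] [3.1411 0.0006 0.3308] [ 0.4175  0.3714 -0.5814] 0.027973399487101615 [-0.3768  0.5508  0.9568  1.814  -0.515   1.0496 -0.4624] [ 0.0053 -0.0093 -0.011   0.0003  0.0059 -0.0011  0.0226]
seat {'location': [330.5, 216.7], 'confidence': 0.69} [ 0.4945 -0.1889  0.07  ]
collar_fin {'location': [279.4, 180.6], 'confidence': 0.8} [ 0.5183 -0.1349  0.094 ]
```

View pics/w18.png

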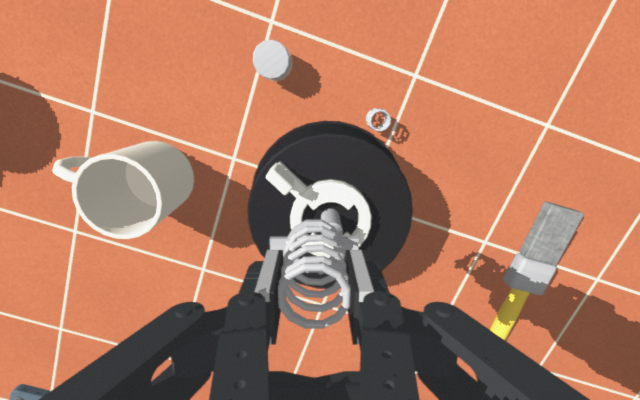

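Request:
send_rows(
  moves=[-2,-0.7,0,0,0,0,1,-4,-1.4,0,0,0,0,1,-4,-1.4,0,0,0,0,1,-4,-1.4,0,0,0,0,1],
)

```text
time: 17.3
ee_pos: [0.4791, -0.1786, 0.2206]
orientation: [3.141, -0.001, 0.328]
force: [0.2, -0.1, 0.1]
finger_gap: 0.028
```

```bash
python3 - <<'E'
from h import *
m=camera_model("wrist");s=env.state();im=snap("wrist","w19");cv2.imwrite("pics/w19z.png",cv2.resize(im[90:230,220:420],None,fx=4,fy=4,interpolation=cv2.INTER_CUBIC))
import json;json.dump({k:(v.tolist() if hasattr(v,'tolist') else v) for k,v in m.items()},open("m19.json","w"))
print(s["time"],s["ee_pos"],s["orientation"],s["dq"])
for n,z in(("seat",.07),("collar_center",.082),("collar_fin",.094)):
    for q in mark_of(n,"wrist")[:2]: print(n,q, onz("wrist",q["location"],z,m))
E
```

```text
17.3 [ 0.4791 -0.1786  0.2206] [ 3.1414 -0.0009  0.3279] [-0.0066  0.0165 -0.0152 -0.0183 -0.0047  0.0017 -0.0052]
seat {'location': [334.2, 169.6], 'confidence': 0.57} [ 0.4972 -0.1912  0.07  ]
collar_fin {'location': [276.9, 124.0], 'confidence': 0.61} [ 0.5212 -0.1338  0.094 ]
```

View pics/w19z.png

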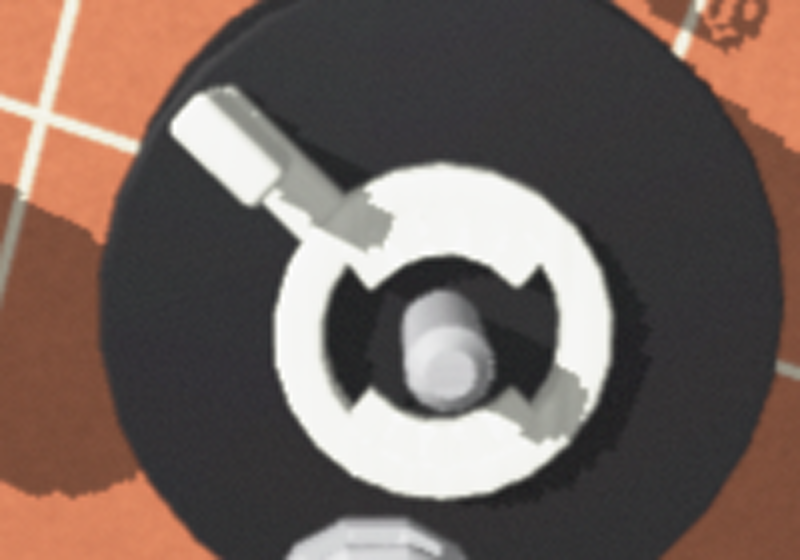

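```bash
python3 - <<'E'
from h import *
import json
m={k:np.array(v) if isinstance(v,list) else v for k,v in json.load(open("m19.json")).items()}
im=cv2.imread("pics/w19.png")[90:230,220:420]
f=lambda u,v,z:onz("wrist",(220+u/4,90+v/4),z,m)
print("ring ctr",f(443.5,330.5,.082),"rodtip",f(453,368,.110))
g=(im.min(2)>200).astype(np.uint8)
cs,_=cv2.findContours(g,cv2.RETR_EXTERNAL,cv2.CHAIN_APPROX_NONE)
# ring outer pts to world plane, circle fit w/ r 36
pts=[(275,330),(612,330),(443,163),(443,498),(330,455),(555,455),(555,208)]
w=np.array([f(*p,.082)[:2] for p in pts])
A=np.c_[2*w,np.ones(len(w))];x=np.linalg.lstsq(A,(w**2).sum(1),rcond=None)[0];print("circle",x[:2],np.sqrt(x[2]+x[:2]@x[:2]))
pts=[(100,300),(782,290),(150,170),(690,70),(745,450),(150,460),(120,390)]
w=np.array([f(*p,.07)[:2] for p in pts])
A=np.c_[2*w,np.ones(len(w))];x=np.linalg.lstsq(A,(w**2).sum(1),rcond=None)[0];print("base",x[:2],np.sqrt(x[2]+x[:2]@x[:2]))
a,b=f(352,336.5,.082),f(542,336.5,.082);print("gap az",np.degrees(np.arctan2(*(b-a)[[1,0]])))
p=f(227,147,.106);q=np.array([.4945,-.190]);print("fin top ctr",p, np.degrees(np.arctan2(p[1]-q[1],p[0]-q[0])))
s=env.state();R=Rcur(s);print(s["ee_pos"],R.as_matrix()[:,1],np.degrees(np.arctan2(*R.as_matrix()[[1,0],1])))
E
```

```text
ring ctr [ 0.4961 -0.1879  0.082 ] rodtip [ 0.4952 -0.1888  0.11  ]
circle [ 0.4946 -0.1884] 0.03584975141007176
base [ 0.4944 -0.1896] 0.07391470633899748
gap az -71.16938432506508
fin top ctr [ 0.5206 -0.1351  0.106 ] 64.53956654827833
[ 0.4796 -0.1783  0.2202] [ 0.323  -0.9464  0.0006] -71.15450813830901
```

Request:
send_rows(
  moves=[0.8,-0.5,-2.5,0,0,0,1,1.5,-1,-5,0,0,0,1,1.5,-1,-7.5,0,0,0,1,1.5,-1,-7.5,0,0,0,1,1.5,-1,-7.5,0,0,0,1],
)

```text
time: 18.0
ee_pos: [0.494, -0.1887, 0.1455]
orientation: [3.141, 0.001, 0.328]
force: [0.1, -0.1, 0.2]
finger_gap: 0.028
```

```bash
python3 - <<'E'
from h import *
m=camera_model("wrist");s=env.state();im=snap("wrist","w20",(200,130,440,330),3)
print(s["time"],s["ee_pos"],s["orientation"],s["dq"],s["force"],s["wrist_torque"])
R=Rcur(s);print("spring axis",s["ee_pos"]+R.apply([.0003,.0008,0]))
for p in([.495,-.1886,.11],[.495,-.1886,.07]):print(proj("wrist",p,m))
E
```

```text
18.0 [ 0.494  -0.1887  0.1455] [3.1413 0.0011 0.3277] [-0.008  -0.0229  0.0192 -0.0135  0.0052  0.0027  0.0014] [ 0.0646 -0.1295  0.1834] [-0.0459  0.0118 -0.0067]
spring axis [ 0.4946 -0.1894  0.1455]
[314.2853 232.672 ]
[314.2453 209.9815]
```

View pics/w20.png

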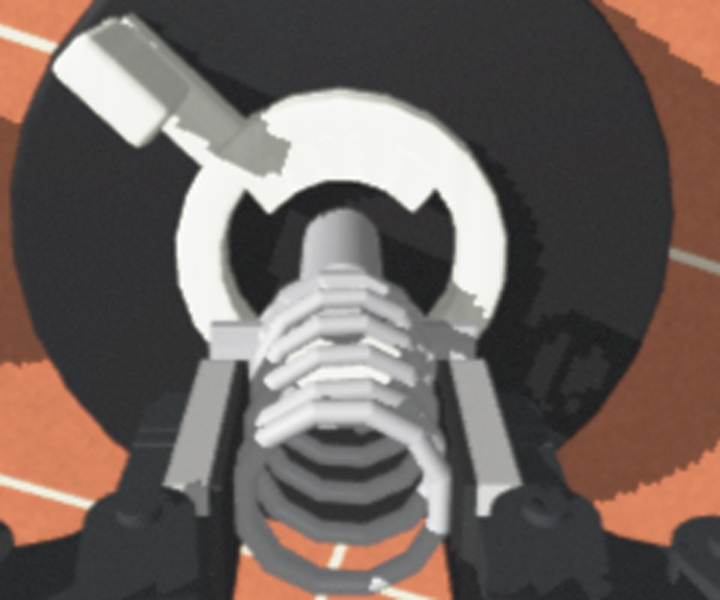

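Request:
send_rows(
  moves=[0.05,0.05,-0.8,0,0,0,1,0.05,0.05,-1.5,0,0,0,1,0.05,0.05,-2,0,0,0,1,0.05,0.05,-2,0,0,0,1],
)

```text
time: 18.45
ee_pos: [0.4942, -0.1878, 0.1247]
orientation: [-3.141, 0.001, 0.328]
force: [-0.1, 1.0, -0.8]
finger_gap: 0.0279
```

Request:
send_rows(
  moves=[0,0,-0.5,0,0,0,1,0,0,-1,0,0,0,1,0,0,-1,0,0,0,1],
)

```text
time: 18.75
ee_pos: [0.4942, -0.1879, 0.1146]
orientation: [-3.141, 0.001, 0.328]
force: [-1.0, -0.0, -0.3]
finger_gap: 0.0282
```

```bash
python3 - <<'E'
from h import *
m=camera_model("wrist");s=env.state();im=snap("wrist","w21",(200,130,440,330),3)
print(s["time"],s["ee_pos"],s["orientation"],s["force"],s["wrist_torque"])
E
```

```text
18.75 [ 0.4942 -0.1879  0.1146] [-3.1414  0.0009  0.3277] [-0.9635 -0.0159 -0.285 ] [ 0.0161 -0.0007  0.0332]
```

View pics/w21.png

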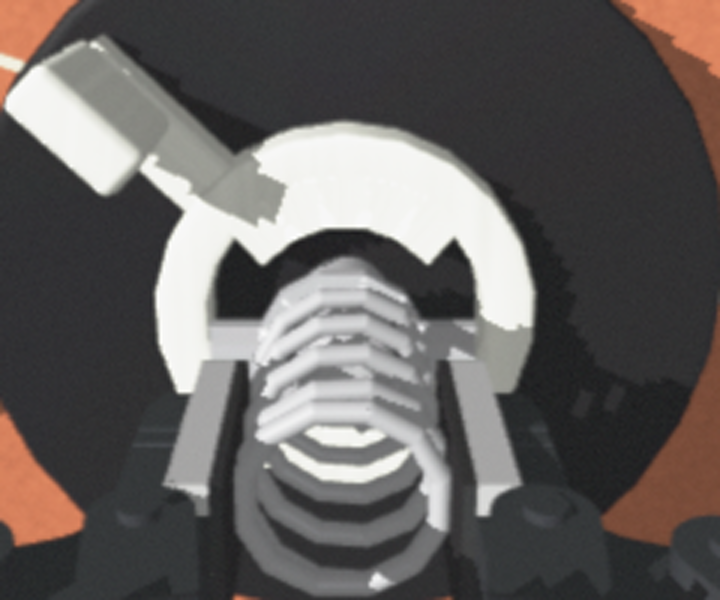

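Request:
send_rows(
  moves=[0,0,-0.5,0,0,0,1,0,0,-1,0,0,0,1,0,0,-1.4,0,0,0,1],
)

```text
time: 19.1
ee_pos: [0.4944, -0.188, 0.1008]
orientation: [3.141, 0.0, 0.328]
force: [-0.5, 0.0, -0.2]
finger_gap: 0.0278
```

Request:
send_rows(
  moves=[0,0,-0.4,0,0,0,1,0,0,-0.7,0,0,0,1,0,0,-0.7,0,0,0,1],
)

```text
time: 19.4
ee_pos: [0.4943, -0.188, 0.0939]
orientation: [3.142, 0.001, 0.328]
force: [0.2, 0.3, -0.4]
finger_gap: 0.028
```

Request:
send_rows(
  moves=[0,0,-0.15,0,0,0,1,0,0,-0.3,0,0,0,1],
)

```text
time: 19.6
ee_pos: [0.4946, -0.1882, 0.0913]
orientation: [3.141, -0.0, 0.328]
force: [0.5, -1.6, -0.9]
finger_gap: 0.0283
```

```bash
python3 - <<'E'
from h import *
m=camera_model("wrist");s=env.state();im=snap("wrist","w22",(200,130,440,330),3)
print(s["time"],s["ee_pos"],s["orientation"],s["force"],s["wrist_torque"])
E
```

```text
19.6 [ 0.4946 -0.1882  0.0913] [ 3.141  -0.0001  0.3277] [ 0.5141 -1.5818 -0.8936] [ 0.0401  0.0298 -0.0192]
```

View pics/w22.png

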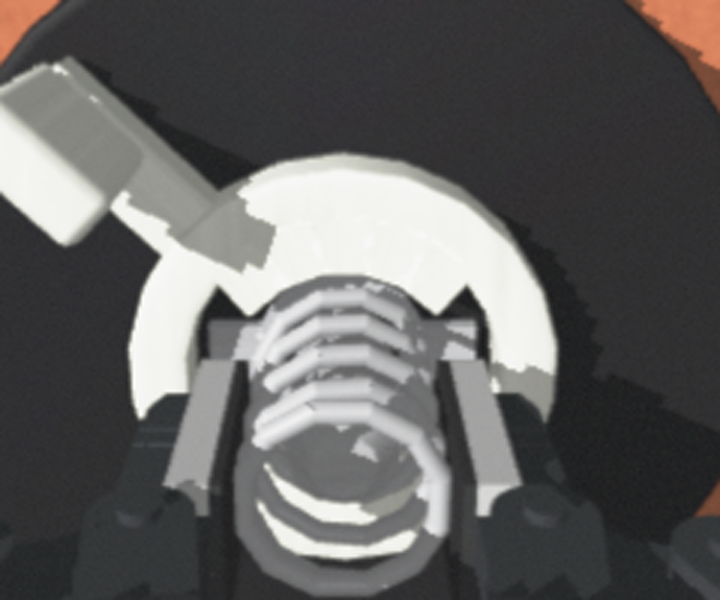

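Both ears are inside the gaps, at about (212,340) and (470,340) in the crop. I'll lower the last millimetre until it touches, then let go.

Request:
send_rows(
  moves=[0,0,-0.1,0,0,0,1,0,0,-0.15,0,0,0,1,0,0,-0.15,0,0,0,1],
)

```text
time: 19.95
ee_pos: [0.4946, -0.1881, 0.0903]
orientation: [3.141, -0.001, 0.328]
force: [-0.3, 1.3, 6.4]
finger_gap: 0.0282
```

Request:
send_rows(
  moves=[0,0,0,0,0,0,0.15,0,0,0,0,0,0,0.05,0,0,0,0,0,0,-0.05,0,0,0,0,0,0,-0.05,0,0,0,0,0,0,-0.05],
)

```text
time: 20.45
ee_pos: [0.4945, -0.1881, 0.0897]
orientation: [3.141, 0.0, 0.328]
force: [0.3, -0.2, 0.0]
finger_gap: 0.0451
```

```bash
python3 - <<'E'
from h import *
m=camera_model("wrist");s=env.state();im=snap("wrist","w23",(200,130,440,330),3)
print(s["time"],s["ee_pos"],s["orientation"],s["force"],s["wrist_torque"],s["finger_gap"])
E
```

```text
20.45 [ 0.4945 -0.1881  0.0897] [3.1412 0.0002 0.3278] [ 0.2633 -0.1558  0.0126] [-0.0374  0.0381 -0.0316] 0.045097452377087975
```

View pics/w23.png

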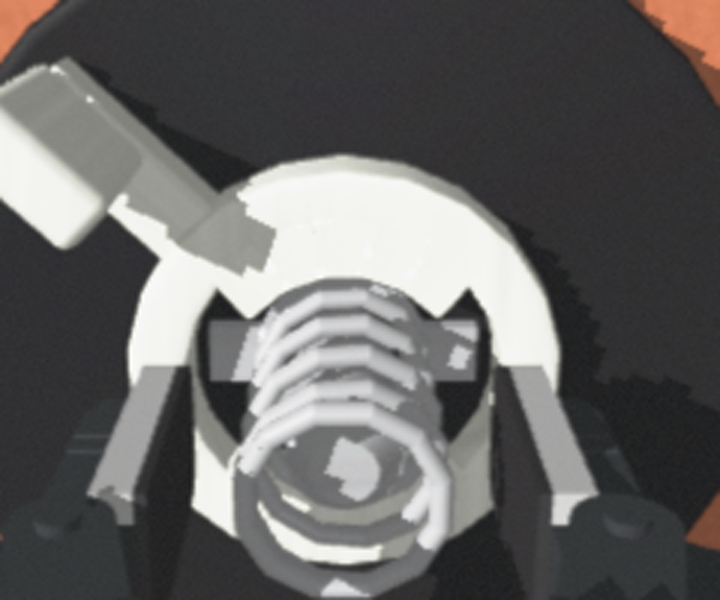

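Request:
send_rows(
  moves=[0,0,1.5,0,0,0,-0.05,0,0,4,0,0,0,-0.05,0,0,7,0,0,0,-0.05,0.6,1.3,9,0,0,0.14,-0.05,1.3,2.7,9,0,0,0.28,-0.05,2,4,9,0,0,0.42,-0.05,2.6,5.3,9,0,0,0.56,-0.05,2.6,5.3,9,0,0,0.7,-0.05],
)

```text
time: 21.3
ee_pos: [0.5214, -0.1328, 0.1796]
orientation: [3.142, -0.001, 1.037]
force: [-0.1, 0.6, -0.3]
finger_gap: 0.0448
```

Request:
send_rows(
  moves=[0,0,0,0,0,0.1,-0.05,0,0,0,0,0,0.1,-0.05,0,0,0,0,0,0.1,-0.05],
)

```text
time: 21.6
ee_pos: [0.5204, -0.1353, 0.1798]
orientation: [3.141, -0.0, 1.124]
force: [0.4, -0.4, -0.6]
finger_gap: 0.0449
```

```bash
python3 - <<'E'
from h import *
m=camera_model("wrist");s=env.state();im=snap("wrist","w24")
print(s["time"],s["ee_pos"],s["orientation"],s["force"],s["qpos"],s["dq"])
print(proj("wrist",[.5204,-.1354,.106],m))
for q in mark_of("spring_center","wrist")[:1]: print(q,onz("wrist",q["location"],.095,m))
for q in mark_of("collar_fin","wrist")[:1]: print(q,onz("wrist",q["location"],.094,m))
E
```

```text
21.6 [ 0.5204 -0.1353  0.1798] [ 3.1412 -0.0001  1.1242] [ 0.3632 -0.3981 -0.5901] [-0.2812  0.5055  0.6811  1.8808 -0.4016  0.895   0.1485] [-0.0046  0.0052  0.0069  0.0013 -0.0048  0.0008 -0.0023]
[313.2218 212.3801]
{'location': [314.3, 280.3], 'confidence': 0.66} [ 0.4959 -0.1884  0.095 ]
{'location': [315.9, 205.7], 'confidence': 0.57} [ 0.5225 -0.1354  0.094 ]
```

View pics/w24.png

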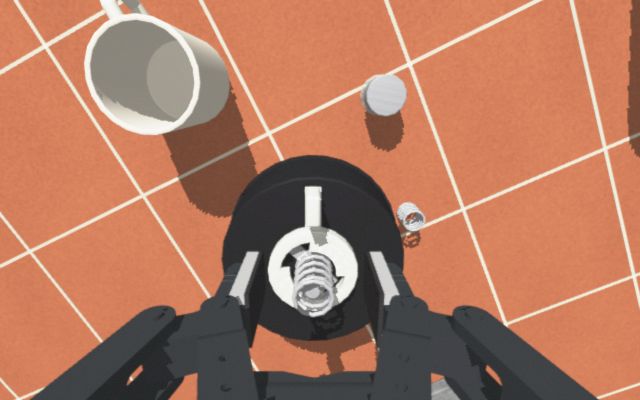

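Request:
send_rows(
  moves=[0,0,-3,0,0,0,-0.05,0,0,-6,0,0,0,-0.05,0,0,-8,0,0,0,-0.05,0,0,-8,0,0,0,-0.05],
)

```text
time: 22.15
ee_pos: [0.519, -0.1346, 0.0976]
orientation: [-3.138, 0.002, 1.127]
force: [-0.1, 0.1, 0.8]
finger_gap: 0.0447
```

```bash
python3 - <<'E'
from h import *
m=camera_model("wrist");s=env.state();im=snap("wrist","w25",(170,130,460,350),2.7)
print(s["time"],s["ee_pos"],s["orientation"],s["force"])
E
```

```text
22.15 [ 0.519  -0.1346  0.0976] [-3.1377  0.0015  1.1266] [-0.0857  0.0998  0.8307]
```

View pics/w25.png

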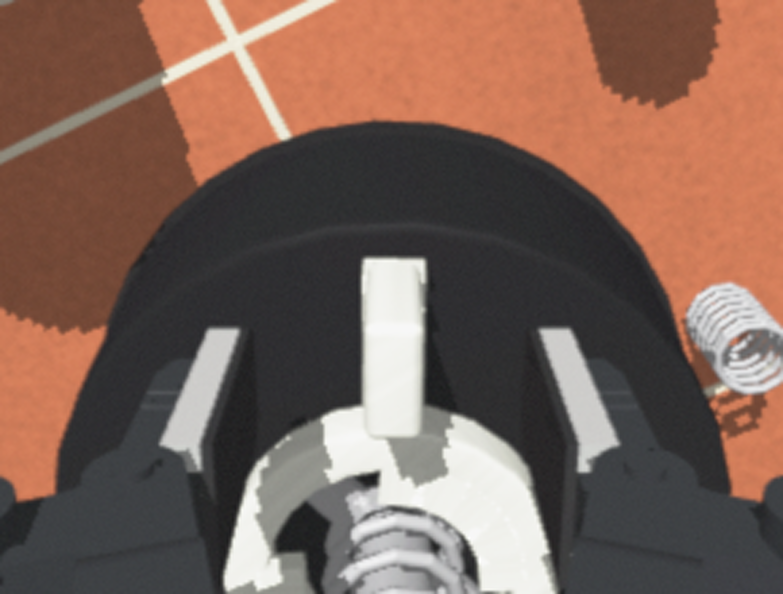

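Request:
send_rows(
  moves=[0.1,-0.1,-0.7,0,0,0,-0.05,0.1,-0.1,-1.4,0,0,0,-0.05,0.1,-0.1,-1.4,0,0,0,-0.05],
)

```text
time: 22.5
ee_pos: [0.5215, -0.136, 0.0856]
orientation: [3.141, 0.0, 1.128]
force: [-0.1, -0.2, 1.1]
finger_gap: 0.0444
```

Request:
send_rows(
  moves=[0,0,0,0,0,0,0.3,0,0,0,0,0,0,0.6,0,0,0,0,0,0,1,0,0,0,0,0,0,1,0,0,0,0,0,0,1],
  squeeze=25,
)

```text
time: 23.0
ee_pos: [0.5209, -0.1356, 0.0861]
orientation: [-3.141, -0.001, 1.127]
force: [-2.9, 1.9, 6.4]
finger_gap: 0.0091
```

```bash
python3 - <<'E'
from h import *
m=camera_model("wrist");s=env.state();im=snap("wrist","w26",(170,130,460,350),2.7)
print(s["time"],s["ee_pos"],s["orientation"],s["force"],s["finger_gap"],s["wrist_torque"])
C=np.array([.495,-.1887])
r=s["ee_pos"][:2]-C;rho=np.linalg.norm(r);a0=np.arctan2(r[1],r[0]);print(rho,np.degrees(a0))
for t in np.arange(1,15)*.12:
    p=C+rho*np.array([np.cos(a0-t),np.sin(a0-t)]);print(round(t,2),(p-s["ee_pos"][:2])*100)
E
```

```text
23.0 [ 0.5209 -0.1356  0.0861] [-3.1408 -0.0006  1.1272] [-2.8877  1.9125  6.4142] 0.009083710388409797 [ 0.4454  0.7037 -0.2587]
0.05908300131459408 63.995021348308924
0.12 [ 0.6171 -0.3483]
0.24 [ 1.188 -0.768]
0.36 [ 1.7046 -1.253 ]
0.48 [ 2.1594 -1.7963]
0.6 [ 2.5459 -2.3902]
0.72 [ 2.8585 -3.0261]
0.84 [ 3.0927 -3.6948]
0.96 [ 3.2452 -4.3868]
1.08 [ 3.3138 -5.092 ]
1.2 [ 3.2974 -5.8004]
1.32 [ 3.1964 -6.5017]
1.44 [ 3.0121 -7.1859]
1.56 [ 2.7473 -7.8431]
1.68 [ 2.4057 -8.4639]
```

View pics/w26.png

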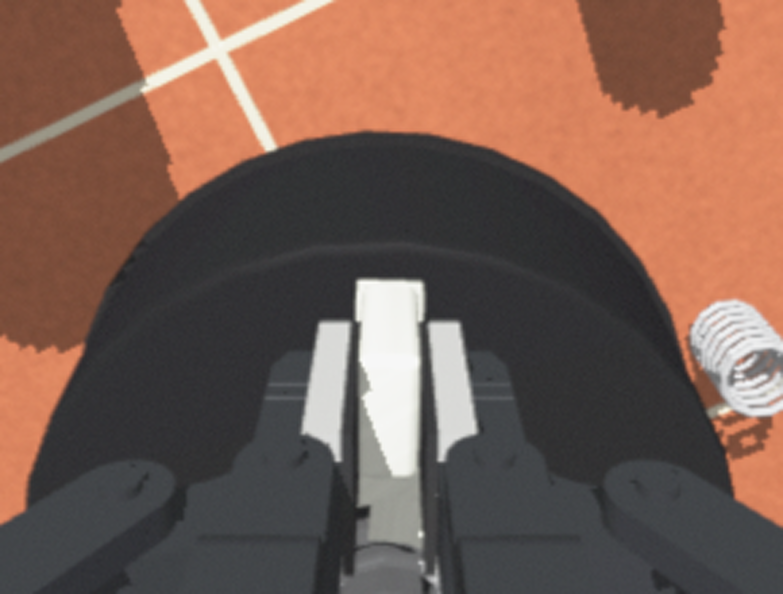

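Request:
send_rows(
  moves=[0.62,-0.35,0.1,0,0,-0.12,1,1.19,-0.77,0.1,0,0,-0.24,1,1.7,-1.25,0.1,0,0,-0.36,1,2.16,-1.8,0.1,0,0,-0.48,1,2.55,-2.39,0.1,0,0,-0.6,1,2.86,-3.03,0.1,0,0,-0.72,1,3.09,-3.69,0.1,0,0,-0.84,1,3.25,-4.39,0.1,0,0,-0.96,1],
)

```text
time: 23.85
ee_pos: [0.5527, -0.1794, 0.0863]
orientation: [-3.14, 0.003, 0.163]
force: [-5.1, 1.7, -1.8]
finger_gap: 0.0089
```

```bash
python3 - <<'E'
from h import *
s=env.state()
print(s["time"],s["ee_pos"],s["orientation"],s["force"],s["finger_gap"],s["wrist_torque"],s["qpos"])
C=np.array([.495,-.1887]);r=s["ee_pos"][:2]-C;print(np.linalg.norm(r),np.degrees(np.arctan2(r[1],r[0])))
E
```

```text
23.85 [ 0.5527 -0.1794  0.0863] [-3.14    0.0025  0.1629] [-5.138   1.7245 -1.8099] 0.008899012901126511 [ 0.2959  1.1037 -0.0307] [-0.2582  0.764   0.8424  1.8684 -0.7469  0.8631 -0.442 ]
0.058449428702180596 9.196193252639091
```

Request:
send_rows(
  moves=[0.07,-0.7,0,0,0,-0.12,1,0.05,-1.41,0,0,0,-0.24,1,-0.05,-2.11,0,0,0,-0.36,1,-0.23,-2.8,0,0,0,-0.48,1,-0.5,-3.46,0,0,0,-0.6,1,-0.6,-3.65,0,0,0,-0.64,1,-0.6,-3.65,0,0,0,-0.64,1],
)

```text
time: 24.55
ee_pos: [0.5486, -0.2119, 0.0862]
orientation: [-3.136, 0.004, -0.469]
force: [0.1, 13.0, 5.5]
finger_gap: 0.0094
```

```bash
python3 - <<'E'
from h import *
s=env.state()
print(s["time"],s["ee_pos"],s["orientation"],s["force"],s["finger_gap"],s["wrist_torque"],s["qpos"])
C=np.array([.495,-.1887]);r=s["ee_pos"][:2]-C;print(np.linalg.norm(r),np.degrees(np.arctan2(r[1],r[0])))
snap("wrist","w27",(170,130,460,350),2.7)
E
```

```text
24.55 [ 0.5486 -0.2119  0.0862] [-3.1359  0.0044 -0.469 ] [ 0.0616 13.0126  5.4878] 0.009390243401524435 [ 2.8115 -0.0034  0.9709] [-0.2597  0.8459  0.9991  1.8511 -0.8776  0.968  -0.8962]
0.058410317993773046 -23.455826904816245
```

View pics/w27.png

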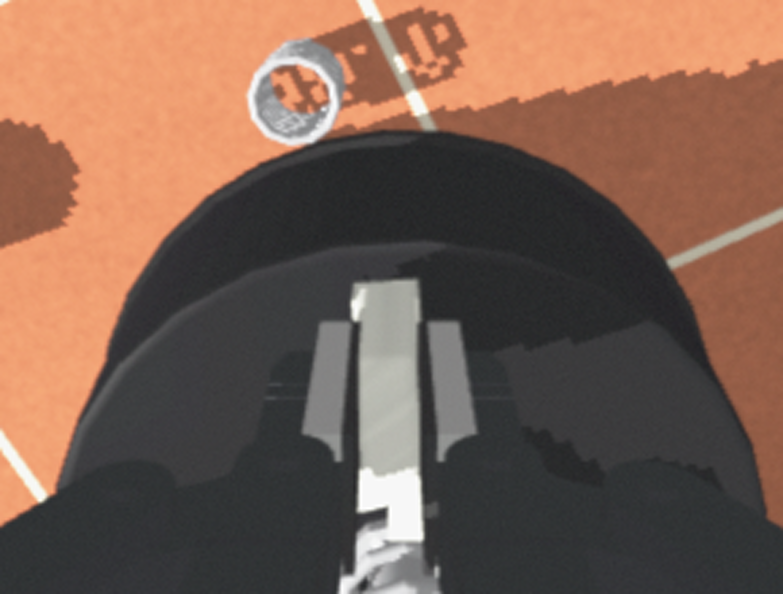

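Request:
send_rows(
  moves=[0,0,0,0,0,0,0.5,0,0,0,0,0,0,0.3,0,0,0,0,0,0,0.2,0,0,0,0,0,0,0.2,0,0,2,0,0,0,0.2,0,0,5,0,0,0,0.2,0,0,9,0,0,0,0.2,0,0,12,0,0,0,0.2],
)

```text
time: 25.4
ee_pos: [0.5479, -0.2173, 0.2089]
orientation: [3.14, -0.001, -0.473]
force: [0.8, -0.1, 0.2]
finger_gap: 0.0341
```

Request:
send_rows(
  moves=[-2,0,1,0,0,0,0.2,-4,1,1,0,0,0,0.2,-4,1,1,0,0,0,0.2,-4,1,1,0,0,0,0.2],
)

```text
time: 25.8
ee_pos: [0.5082, -0.2063, 0.217]
orientation: [-3.141, -0.0, -0.472]
force: [0.2, 0.4, -0.4]
finger_gap: 0.034
```

```bash
python3 - <<'E'
from h import *
m=camera_model("wrist");s=env.state();im=snap("wrist","w28");cv2.imwrite("pics/w28z.png",cv2.resize(im[80:260,190:430],None,fx=3.3,fy=3.3,interpolation=cv2.INTER_CUBIC))
print(s["time"],s["ee_pos"],s["orientation"],s["force"],s["finger_gap"],s["qpos"])
for n,z in(("spring_center",.095),("collar_fin",.094),("seat",.07)):
    for q in mark_of(n,"wrist")[:1]:
        p=onz("wrist",q["location"],z,m);print(n,q,p,np.degrees(np.arctan2(p[1]+.1887,p[0]-.495)))
for c in("side","top"):
    snap(c,c+"28")
    for n,z in(("collar_fin",.094),):
        for q in mark_of(n,c)[:1]:
            p=onz(c,q["location"],z);print(c,n,q,p,np.degrees(np.arctan2(p[1]+.1887,p[0]-.495)))
E
```

```text
25.8 [ 0.5082 -0.2063  0.217 ] [-3.1414 -0.0004 -0.4722] [ 0.1823  0.3971 -0.3847] 0.03404972562901493 [-0.3757  0.6687  1.1795  1.8111 -0.6824  1.1411 -1.0058]
spring_center {'location': [302.7, 215.4], 'confidence': 0.59} [ 0.495  -0.1886  0.095 ] 105.76746406265016
collar_fin {'location': [185.8, 281.0], 'confidence': 0.3} [ 0.487  -0.0676  0.094 ] 93.77375068189586
seat {'location': [306.3, 207.5], 'confidence': 0.59} [ 0.4926 -0.1901  0.07  ] -150.3952124823281
side collar_fin {'location': [335.4, 274.3], 'confidence': 0.6} [ 0.5396 -0.2122  0.094 ] -27.765932748905612
```

View pics/w28z.png

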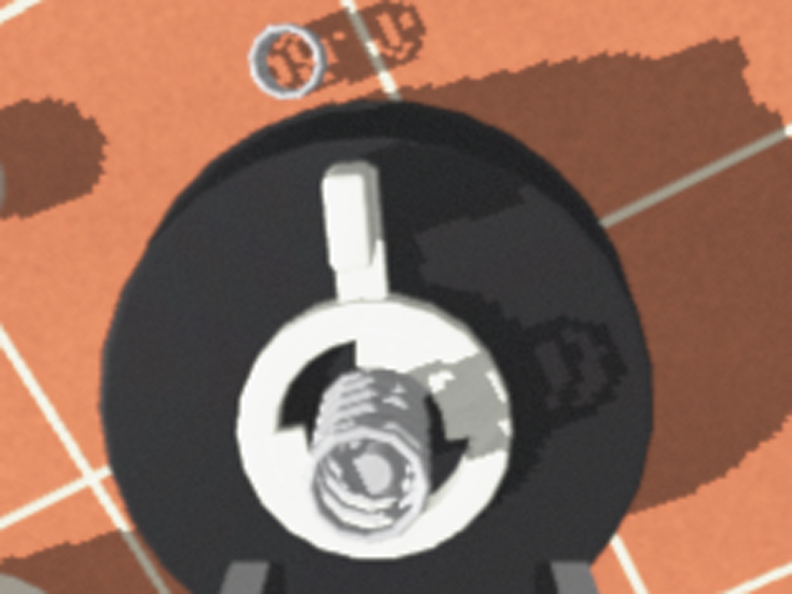

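View pics/side28.png

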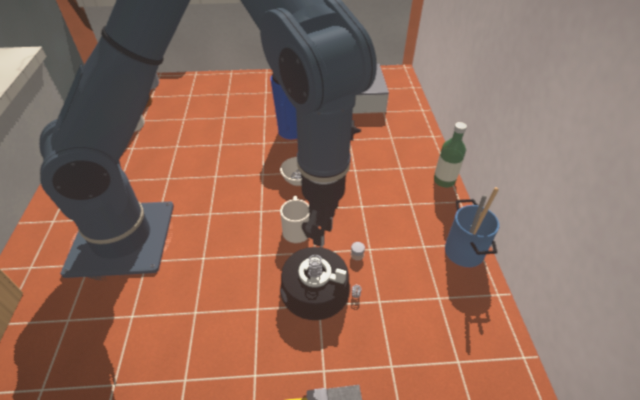

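```bash
python3 - <<'E'
from h import *
f=lambda u,v,z:onz("wrist",(190+u/3.3,80+v/3.3),z)
C=np.array([.495,-.1887])
az=lambda p:np.degrees(np.arctan2(p[1]-C[1],p[0]-C[0]))
ins,out=f(350,270,.106),f(350,170,.106)
print("fin ctr az",az(f(347,217,.106)),"ring ctr",f((238+512)/2,(295+558)/2,.082))
a,b=f(357,345,.082),f(279,428,.082);print("gap edges",az(a),az(b))
c=f(467,440,.082);print(az(c))
E
```

```text
fin ctr az -22.806809637798597 ring ctr [ 0.4955 -0.1898  0.082 ]
gap edges -18.07299276084976 61.69117747654099
-123.43197125791353
```

```bash
python3 -c "
from h import *
print(env.state()['time'],env.sign_off())"
```

```text
the job is handed in; nothing more can be done
26.2 None
```

I stood the spring on its eared end and let go. I then took it again from above, threaded it over the rod until the washer was down, turned the collar clockwise to its stop, let go and handed the job in at 26.2 s. No verdict was reported.

**Last checks:**
- **Spring seated:** a contact force of 6.4 N came at the height expected for a washer fully down. The detected spring centre lay within 1 mm of the rod axis. I saw no tilt, but did not measure it.
- **Collar turned:** the fin measured about 87° from its start, or 1.52 rad. The arm was pressing 13 N against something solid at the end of the turn, so I take that to be the stop. The limit is 1.45 rad.
- **Ears:** they are out of sight under the lugs, and by the angles within about 4° of the lugs' middle.
- **Robot:** the gripper is clear above the spring, with near-zero force.
- **Bystanders:** none looked moved in the pictures, and I did not measure them again at the end. The jar, mug and small spring were in view late in the job.

**Disagreements:**
- The real fingertips sat roughly 30 mm farther back than the stated 25 mm ahead of the TCP, so I set the grasp depth from pictures and contact force.
- At the end, the detector placed the fin wrongly in the wrist picture, with low confidence of 0.3, and did not find it in the top one. I measured the fin angle by hand from the wrist picture, and the side-camera detection agreed within about 5°.

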